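# Put the honing pucks away and press everything home

### The arm

A 6-joint arm with a two-finger parallel gripper is mounted at the origin on the work surface. World frame = base frame: x ahead of the robot, y to its left, z up, the work surface at z = 0. Lengths are in m, angles in rad, forces in N, time in s.
With the tool pointing down it reaches from about 0.375 to 0.9 m from the base axis. Payload 3.1 kg.
Tool frame: the origin (TCP) lies between the finger pads; the fingertips stand 19 mm ahead of it and the grasp point (between the pads) is the TCP; z points along the fingers, y is the line along which they close (so a half turn about z gives the same grasp; the last joint's range is limited). The gripper opens to 87 mm and grips with 3 to 60 N. Pads are 19 mm wide; open, the fingers measure 117 mm over their backs; the gripper's body (75 mm by 190 mm) begins 51 mm behind the grasp point.
Start: joints at [-1.518, 0.527, 1.433, -0, 1.181, -0.178], TCP at [0.144, -0.608, 0.242] pointing down, gripper open.
Joint ranges: [-3.08, 3.08], [-0.75, 2.2], [0.22, 2.44], [-1.43, 4.57], [0, 2.65], [-2.85, 2.85]. Speed limits (rad/s): [2.79, 2.79, 3.14, 3.14, 3.14, 3.14].

### API

Orientations are given as a unit quaternion [x, y, z, w].
In Python, from rig import telemetry, viewer, hand_in gives the robot as it stands. The module is installed in compiled form; this text tells all that it offers.
- The arm moves only by the shell command python3 -m creep 'ROWS' [FORCE]. ROWS is JSON, a list of rows, each an object with "translation": the shift along the tool's x, y, z in mm, a list of three; "roll": the turn about the tool's z in degrees; "gripper": the finger opening in mm, from 0 to 87. In form: [{"translation": [tx, ty, tz], "roll": roll, "gripper": gripper}, ...]. A call has 1 to 5 rows; each row is the pose to reach, as a shift and turn from the pose commanded when the call began, along the tool's axes at that moment; what a row does not reach only later rows make up. A row lasts 1/12 s, in which the tool goes at most 41.7 mm and 7.16 degrees, less where a joint would pass 70% of its speed; a pose out of reach is approached as far as the arm can. A call with a gripper value outside its range is refused whole. The fingers move at their own pace and stop on an object; FORCE is the grip in N (left out, the last holds). Time passes only in rows, so rows that repeat a pose let the fingers close. It gives the time, the measured TCP pose, the force, the opening and the grip force at its end, in the units of the state.
- telemetry.get_obs(): the state, without advancing time (a new reading comes with each control period).
- viewer.camera(name): name is "scene" or "top" or "wrist"; returns the picture (400x640x3 uint8, blue, green, red); there is no depth.
- viewer.camera_info(name): a dict with "intrinsics" (3x3 intrinsics, pixels), "k1" (the pictures are not rectified: a ray, as slopes to the right and down, at radius r is drawn at 1 + k1 r^2 times it, then the intrinsics apply), "rvec" (rotation vector, rad) and "tvec" (3), from world to camera coordinates, as OpenCV has them; the wrist camera has in their place "hand_eye" (4x4, takes a point from camera to tool coordinates, whose origin is the TCP and whose axes are the flange's). Camera axes: x right, y down, z forward; pixel columns grow to the right and rows downward; lengths in m; the calibration is good to about 2 mm. A picture is of the moment at which its call begins: read the wrist's pose just before it. camera_info takes no time and is no camera call.
- hand_in(): hands the job in; it is judged then, once.
Trained networks look in the newest picture that a camera, given by its name, has taken for a name from the list of things; names that differ only in an ending like _2 or _b are one class to them, and where a whole thing is asked for, a point or a joint stands for the part that bears it (a point fixed in the world has none). Each returns a list of dicts, best first, with "p" (0 to 1); they miss things now and then, are a little off and sometimes report something else, mostly with a low value. They report only what shows in the picture. A call takes as long as a camera call.
- viewer.recognise(camera, thing): "bbox" ([left, top, width, height] in pixels, round what is visible of it).
The state is a dict: "time": time; "q": joint angles; "joint_velocities": joint speeds; "joint_torque": joint torques, N m; "position": TCP position; "tool_rot": TCP orientation; "ft_force": force on the tool from outside, world axes, zero at the start; "moment": the same for the moment, N m; "grip_width": finger opening in m; "grip_force": force on a finger pad.
Only numpy, scipy, OpenCV 4.12 (cv2) and the standard library are available. Lean on these libraries where they do the work, as an engineer would, in place of code of your own. Each camera call takes 0.05 s, during which the arm holds its last target. There are 200 camera calls.

### The job

Put the honing pucks that are out on the bench away: flip open the tub whose cap has the colour of the puck's knob, set the puck upright in it, press the puck itself down into the foam until it is fully home, and only then press the cap shut; never use the cap to force a puck down. The stones are brittle and the caps thin, so be gentle: no more than 40 N on either finger when gripping, and no more than 50 N when pressing a stone. In the end all four caps, also those of tubs with no puck to put away, must be pressed fully shut and nothing else on the bench disturbed.

Things in the scene. Friction and masses are not known exactly. Their poses are not given: they have to be found in the camera images.
- rack: fixed pine rack board, 120 x 400 mm, 16 mm thick with 12 mm high strips along its front and rear edges; origin under its centre, its y axis runs along the row of four tubs (spaced 90 mm), its -x side is the front. It turns up to 0.2 rad from start to start
- puck_red: loose honing puck: grey brittle stone disc 42 mm across and 12 mm thick, with an upright red cylindrical knob 26 mm across and 22 mm tall on it (34 mm high in all, 70 g); origin at the centre of the stone's underside, z up. May be absent
- tub_red: fixed open white tub, 64 (x) x 74 (y) mm, 50 mm high, walls 4 mm, red tag in front; origin: centre of its underside. Its black foam pad (top 28 mm above the origin) yields only to a firm push (about 8 N) and stays down. A puck set on it stands 12 mm proud of the rim; fully home, the puck's underside is 12 mm above this origin and its knob's top 4 mm below the rim
- lid_red: red flip cap of that tub: plate 68 x 74 x 5 mm with a thumb fin on top. Origin on the hinge axis at the tub's rear (+x) top edge, 34 mm behind the tub's centre; closed, the axes are parallel to the tub's: the plate reaches 68 mm along -x, underside at z = 0, and the fin stands on it from z = 5 to 29 mm, centred at x = -50 mm, 18 mm long in x and 12 mm thick in y
- cap_red (a joint): angle of that cap: 0 fully shut, grows as the front lifts and the cap swings up and to the rear; stop at 1.9 rad (leaning back). The hinge is stiff: it stays where it is left and needs about 5 N at the fin
- puck_yellow: loose honing puck: grey brittle stone disc 42 mm across and 12 mm thick, with an upright yellow cylindrical knob 26 mm across and 22 mm tall on it (34 mm high in all, 70 g); origin at the centre of the stone's underside, z up. May be absent
- tub_yellow: fixed open white tub, 64 (x) x 74 (y) mm, 50 mm high, walls 4 mm, yellow tag in front; origin: centre of its underside. Its black foam pad (top 28 mm above the origin) yields only to a firm push (about 8 N) and stays down. A puck set on it stands 12 mm proud of the rim; fully home, the puck's underside is 12 mm above this origin and its knob's top 4 mm below the rim
- lid_yellow: yellow flip cap of that tub: plate 68 x 74 x 5 mm with a thumb fin on top. Origin on the hinge axis at the tub's rear (+x) top edge, 34 mm behind the tub's centre; closed, the axes are parallel to the tub's: the plate reaches 68 mm along -x, underside at z = 0, and the fin stands on it from z = 5 to 29 mm, centred at x = -50 mm, 18 mm long in x and 12 mm thick in y
- cap_yellow (a joint): angle of that cap: 0 fully shut, grows as the front lifts and the cap swings up and to the rear; stop at 1.9 rad (leaning back). The hinge is stiff: it stays where it is left and needs about 5 N at the fin
- puck_green: loose honing puck: grey brittle stone disc 42 mm across and 12 mm thick, with an upright green cylindrical knob 26 mm across and 22 mm tall on it (34 mm high in all, 70 g); origin at the centre of the stone's underside, z up. May be absent
- tub_green: fixed open white tub, 64 (x) x 74 (y) mm, 50 mm high, walls 4 mm, green tag in front; origin: centre of its underside. Its black foam pad (top 28 mm above the origin) yields only to a firm push (about 8 N) and stays down. A puck set on it stands 12 mm proud of the rim; fully home, the puck's underside is 12 mm above this origin and its knob's top 4 mm below the rim
- lid_green: green flip cap of that tub: plate 68 x 74 x 5 mm with a thumb fin on top. Origin on the hinge axis at the tub's rear (+x) top edge, 34 mm behind the tub's centre; closed, the axes are parallel to the tub's: the plate reaches 68 mm along -x, underside at z = 0, and the fin stands on it from z = 5 to 29 mm, centred at x = -50 mm, 18 mm long in x and 12 mm thick in y
- cap_green (a joint): angle of that cap: 0 fully shut, grows as the front lifts and the cap swings up and to the rear; stop at 1.9 rad (leaning back). The hinge is stiff: it stays where it is left and needs about 5 N at the fin
- puck_blue: loose honing puck: grey brittle stone disc 42 mm across and 12 mm thick, with an upright blue cylindrical knob 26 mm across and 22 mm tall on it (34 mm high in all, 70 g); origin at the centre of the stone's underside, z up. May be absent
- tub_blue: fixed open white tub, 64 (x) x 74 (y) mm, 50 mm high, walls 4 mm, blue tag in front; origin: centre of its underside. Its black foam pad (top 28 mm above the origin) yields only to a firm push (about 8 N) and stays down. A puck set on it stands 12 mm proud of the rim; fully home, the puck's underside is 12 mm above this origin and its knob's top 4 mm below the rim
- lid_blue: blue flip cap of that tub: plate 68 x 74 x 5 mm with a thumb fin on top. Origin on the hinge axis at the tub's rear (+x) top edge, 34 mm behind the tub's centre; closed, the axes are parallel to the tub's: the plate reaches 68 mm along -x, underside at z = 0, and the fin stands on it from z = 5 to 29 mm, centred at x = -50 mm, 18 mm long in x and 12 mm thick in y
- cap_blue (a joint): angle of that cap: 0 fully shut, grows as the front lifts and the cap swings up and to the rear; stop at 1.9 rad (leaning back). The hinge is stiff: it stays where it is left and needs about 5 N at the fin
- glue: white glue bottle, 72 mm across, 200 mm high, bystander; origin at the centre of its underside
- tin: steel can, 70 mm across, 80 mm high, bystander; origin at the centre of its underside
- chisel: wood chisel lying flat, 230 mm long, bystander; origin near its middle
- beam: pine block 70 x 300 x 50 mm with nails standing in it, bystander; origin under its centre
- offcut: pine offcut 100 x 45 x 18 mm lying flat, bystander; origin under its centre

How it is judged:
By the outcome, as a careful person would: the job done as asked, in the order asked, and still so for the second after the job is handed in, with the robot touching nothing.
Of puck_red, puck_yellow, puck_green, puck_blue only 2 to 3 are there at a start; the rules pass over those that are not, and their reading is None.
At some moment in a run one of puck_red, puck_yellow, puck_green, puck_blue may be knocked a few centimetres aside while the robot is not near it.
It also fails if it takes over 210 s, if anything falls off the work surface, if the arm or the gripper's body presses on something with over 40 N, if the wrist force passes 120 N, or if a joint passes its speed limit or range.

## Working session

There is one attempt and no reset: what is moved stays moved. The work goes in short steps, Python scripts to look and compute and a shell command to move; the robot and the scene stay as the last step left them, time stands still between calls to the robot, and variables do not carry over. Pictures are saved under pics/ and viewed, at most 14 in all, crops included, and the job is handed in when it is done.

```bash
mkdir -p pics; ls
cat > h.py <<'E'
import numpy as np, cv2
from scipy.spatial.transform import Rotation as R
from rig import telemetry, viewer, hand_in
def cam(name):
    o=telemetry.get_obs(); im=viewer.camera(name); return o,im
def ext(name,o=None):
    i=viewer.camera_info(name); K=np.array(i["intrinsics"])
    if "hand_eye" in i:
        T=np.eye(4);T[:3,:3]=R.from_quat(o["tool_rot"]).as_matrix();T[:3,3]=o["position"]
        T=T@np.array(i["hand_eye"]); 
        return K,i["k1"],T[:3,:3],T[:3,3]
    Rm=cv2.Rodrigues(np.array(i["rvec"],float))[0]
    return K,i["k1"],Rm.T,-Rm.T@np.array(i["tvec"],float).ravel()
def ray(E,uv):
    K,k1,Rw,c=E
    d=np.linalg.inv(K)@[uv[0],uv[1],1.]; s=d[:2]; u=s.copy()
    for _ in range(30): u=s/(1+k1*(u@u))
    return c,Rw@np.array([u[0],u[1],1.])
def atz(E,uv,z):
    c,d=ray(E,uv); return c+d*(z-c[2])/d[2]
def proj(E,p):
    K,k1,Rw,c=E
    q=Rw.T@(np.array(p,float)-c); s=q[:2]/q[2]; s=s*(1+k1*(s@s)); return (K@[s[0],s[1],1])[:2]
def tri(obs):
    A=np.zeros((3,3));b=np.zeros(3)
    for E,uv in obs:
        c,d=ray(E,uv); d=d/np.linalg.norm(d); P=np.eye(3)-np.outer(d,d); A+=P;b+=P@c
    p=np.linalg.solve(A,b)
    return p,[np.linalg.norm(proj(E,p)-uv) for E,uv in obs]
E
python3 - <<'E'
from h import *
np.set_printoptions(precision=3,suppress=True)
for n in("scene","top","wrist"):
    o,im=cam(n); cv2.imwrite(f"pics/{n}0.png",im); i=viewer.camera_info(n); print(n,{k:np.array(v).tolist() for k,v in i.items()})
    e=ext(n,o);print(e[3],e[2][:,2])
    if n!="wrist":
        for t in ["puck_red","puck_yellow","puck_green","puck_blue","lid_red","lid_yellow","lid_green","lid_blue","tub_red","tub_yellow","tub_green","tub_blue","rack"]:
            print(t,[(np.round(r["bbox"]).tolist(),round(r["p"],2)) for r in viewer.recognise(n,t)[:2]])
print(o)
E
```

```text
pics
scene {'intrinsics': [[438.3625325100385, 0.0, 311.36459501229535], [0.0, 438.3625325100385, 201.30184968188777], [0.0, 0.0, 1.0]], 'k1': -0.04679314742482515, 'rvec': [2.321663300489743, 1.0614662100756154, -0.33669606682724634], 'tvec': [-0.4105640026485452, -0.2959229136891909, 1.454409714301309]}
[ 1.089 -0.406  1.01 ] [-0.439  0.385 -0.812]
puck_red [([202.0, 260.0, 16.0, 20.0], 0.64), ([186.0, 230.0, 18.0, 11.0], 0.54)]
puck_yellow []
puck_green [([199.0, 260.0, 20.0, 19.0], 0.75)]
puck_blue [([186.0, 229.0, 18.0, 15.0], 0.4)]
lid_red [([257.0, 186.0, 38.0, 32.0], 0.87)]
lid_yellow [([284.0, 168.0, 34.0, 31.0], 0.68), ([212.0, 298.0, 34.0, 44.0], 0.28)]
lid_green [([334.0, 142.0, 31.0, 23.0], 0.64), ([324.0, 196.0, 112.0, 77.0], 0.54)]
lid_blue [([309.0, 152.0, 34.0, 27.0], 0.88)]
tub_red [([258.0, 187.0, 32.0, 39.0], 0.94)]
tub_yellow []
tub_green [([334.0, 140.0, 35.0, 38.0], 0.56), ([201.0, 260.0, 20.0, 20.0], 0.38)]
tub_blue []
rack [([245.0, 157.0, 133.0, 86.0], 0.69), ([287.0, 171.0, 34.0, 26.0], 0.39)]
top {'intrinsics': [[385.7201790022296, 0.0, 315.51848387345404]
[... 1381 characters left out ...]
0.0007833502689851333, -0.0002779918756508773, 0.00031420137240001367], [0.0004942839330203768, -0.2915261590213731, 0.9565627288838079, -0.14446573884504038], [0.0, 0.0, 0.0, 1.0]]}
[ 0.221 -0.59   0.386] [-0.284 -0.067 -0.957]
{'time': 1.4, 'q': array([-1.517,  0.528,  1.433, -0.   ,  1.181, -0.178]), 'joint_velocities': array([-0.001, -0.001, -0.002, -0.   ,  0.001, -0.001]), 'joint_torque': array([ -0.001, -44.001, -17.698,   0.063,   0.05 ,  -0.   ]), 'position': array([ 0.144, -0.608,  0.242]), 'tool_rot': array([ 0.993,  0.116, -0.   ,  0.   ]), 'ft_force': array([ 0.072,  0.265, -0.144]), 'moment': array([-0.035, -0.01 ,  0.011]), 'grip_force': 0.0, 'grip_width': 0.08692930200023201}
```

```bash
python3 -c "
import cv2
a=cv2.imread('pics/scene0.png');b=cv2.imread('pics/top0.png')
cv2.imwrite('pics/s1.png',cv2.resize(a[110:370,140:480],(784,600),interpolation=cv2.INTER_CUBIC))
cv2.imwrite('pics/t1.png',cv2.resize(b[110:320,170:450],(800,600),interpolation=cv2.INTER_CUBIC))
"
```

```text
(no output)
```

View pics/s1.png

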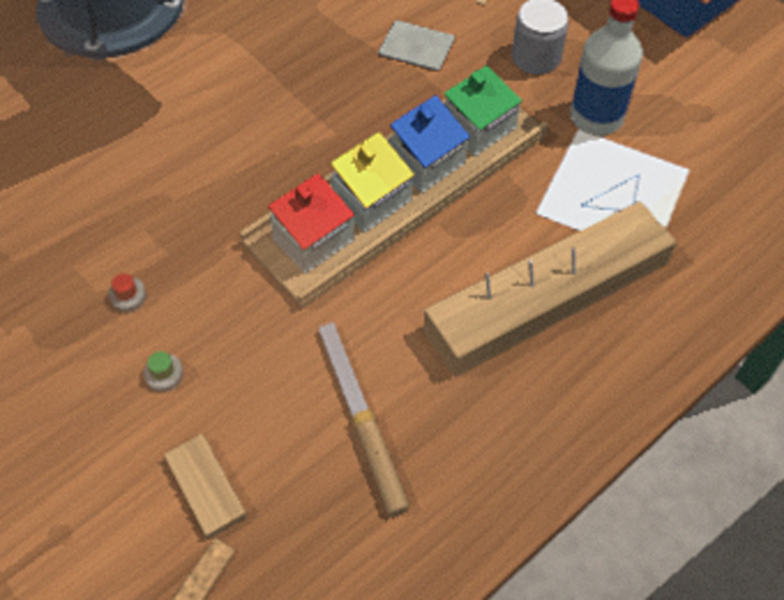

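View pics/t1.png

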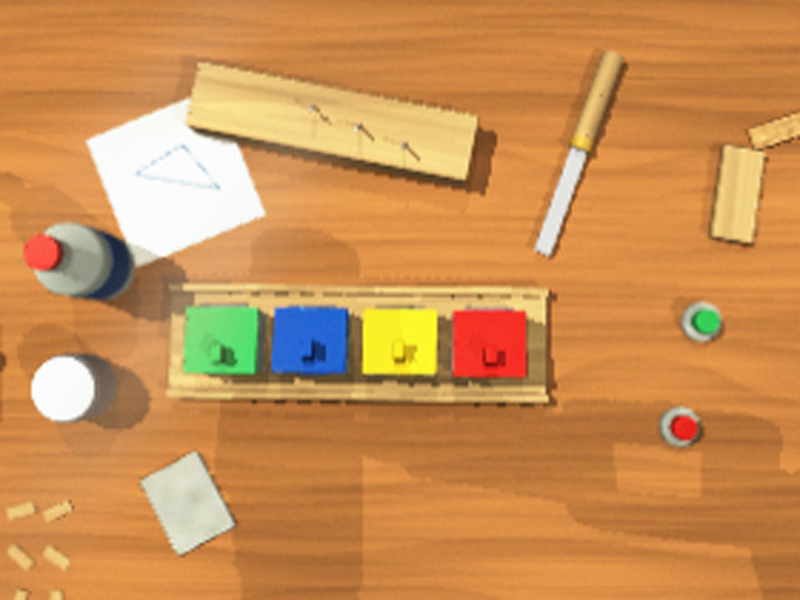

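The scene shows a red puck at scene (194,235) / top (410,258), and a green puck at scene (210,269) / top (416,222). There are no yellow or blue pucks. All four caps look shut, in the order green, blue, yellow, red from left to right in the top view.

```bash
cat >> h.py <<'E'
HUE={"red":((0,6),(174,180)),"yellow":((24,34),),"green":((50,80),),"blue":((105,125),)}
def blobs(im,c,amin=20):
    h=cv2.cvtColor(im,cv2.COLOR_BGR2HSV); m=np.zeros(h.shape[:2],np.uint8)
    for a,b in HUE[c]: m|=cv2.inRange(h,(a,130 if c!="red" else 190,50),(b,255,255))
    n,l,s,ce=cv2.connectedComponentsWithStats(m)
    return sorted([(int(s[i,4]),ce[i],s[i,:4].tolist(),l==i) for i in range(1,n) if s[i,4]>=amin],key=lambda x:-x[0])
E
python3 - <<'E'
from h import *
np.set_printoptions(precision=3,suppress=True)
B={}
for n in("top","scene"):
    im=cv2.imread(f"pics/{n}0.png"); E=ext(n)
    for c in HUE:
        for b in blobs(im,c)[:4]:
            print(n,c,b[0],b[1],b[2],atz(E,b[1],.071),atz(E,b[1],.034))
            if n=="top" and b[0]>300:
                r=cv2.minAreaRect(np.argwhere(b[3])[:,::-1].astype(np.float32)); print("   rect",r, [atz(E,p,.071)[:2] for p in cv2.boxPoints(r)])
E
```

```text
top red 575 [341. 230.] [329, 219, 25, 23] [ 0.522 -0.036  0.071] [ 0.522 -0.039  0.034]
   rect ((341.0, 230.0), (22.0, 24.0), 90.0) [array([ 0.553, -0.002]), array([ 0.554, -0.071]), array([ 0.49 , -0.071]), array([ 0.49 , -0.002])]
top red 56 [409.125 259.429] [405, 256, 9, 8] [ 0.439 -0.232  0.071] [ 0.436 -0.241  0.034]
top red 20 [187.9  200.25] [183, 195, 8, 9] [0.604 0.408 0.071] [0.607 0.421 0.034]
top yellow 606 [309.553 229.158] [297, 218, 26, 24] [0.524 0.054 0.071] [0.524 0.055 0.034]
   rect ((309.5, 229.5), (23.0, 25.0), 90.0) [array([0.555, 0.09 ]), array([0.556, 0.019]), array([0.49 , 0.018]), array([0.489, 0.09 ])]
top green 1072 [595.044 245.479] [567, 223, 73, 63] [ 0.479 -0.79   0.071] [ 0.478 -0.818  0.034]
   rect ((603.0, 254.0), (72.0, 62.0), 0.0) [array([ 0.364, -0.7  ]), array([ 0.545, -0.704]), array([ 0.546, -0.935]), array([ 0.361, -0.93 ])]
top green 861 [623.8   303.046] [618, 236, 12, 134] [ 0.308 -0.879  0.071] [ 0.301 -0.91   0.034]
   rect ((623.5, 302.5), (133.0, 11.0), 90.0) [array([ 0.507, -0.865]), array([ 0.507, -0.901]), array([ 0.113, -0.896
[... 998 characters left out ...]
194, 5, 12] [0.609 0.342 0.071] [0.612 0.352 0.034]
scene red 74 [409.865 112.23 ] [405, 108, 12, 11] [0.524 0.494 0.071] [0.502 0.529 0.034]
scene yellow 587 [301.179 183.118] [284, 167, 35, 33] [0.518 0.058 0.071] [0.495 0.076 0.034]
scene green 445 [348.863 151.899] [333, 139, 32, 27] [0.52  0.235 0.071] [0.498 0.26  0.034]
scene blue 4381 [414.562  48.43 ] [366, 0, 117, 125] [0.315 0.757 0.071] [0.285 0.803 0.034]
scene blue 550 [326.004 166.551] [310, 152, 33, 30] [0.518 0.148 0.071] [0.496 0.17  0.034]
scene blue 293 [400.212 153.328] [389, 142, 25, 21] [0.62  0.343 0.071] [0.602 0.373 0.034]
scene blue 133 [344.82   11.812] [342, 0, 7, 26] [-0.017  0.73   0.071] [-0.061  0.775  0.034]
```

```bash
R='{"translation":[372,-331,-60],"roll":13.3,"gripper":60}'
python3 -m creep '[{"translation":[372,-331,-60],"roll":13.3,"gripper":60},{"translation":[372,-331,-60],"roll":13.3,"gripper":60},{"translation":[372,-331,-60],"roll":13.3,"gripper":60},{"translation":[372,-331,-60],"roll":13.3,"gripper":60},{"translation":[372,-331,-60],"roll":13.3,"gripper":60}]'
```

```text
time: 1.87
position: [0.2631, -0.4373, 0.2667]
tool_rot: [1.0, -0.001, 0.0, 0.0]
ft_force: [1.2, 0.3, 0.7]
grip_width: 0.0634
grip_force: 0.0
```

```bash
python3 -m creep '[{"translation":[165,-235,-35],"roll":0,"gripper":60},{"translation":[165,-235,-35],"roll":0,"gripper":60},{"translation":[165,-235,-35],"roll":0,"gripper":60},{"translation":[165,-235,-35],"roll":0,"gripper":60},{"translation":[165,-235,-35],"roll":0,"gripper":60}]'
python3 -m creep '[{"translation":[70,-100,-10],"roll":0,"gripper":60},{"translation":[70,-100,-10],"roll":0,"gripper":60},{"translation":[70,-100,-10],"roll":0,"gripper":60},{"translation":[70,-100,-10],"roll":0,"gripper":60},{"translation":[70,-100,-10],"roll":0,"gripper":60}]'
python3 - <<'E'
from h import *
o,im=cam("wrist"); cv2.imwrite("pics/w1.png",im); np.savez("w1.npz",p=o["position"],r=o["tool_rot"],im=im); print(o["position"],o["tool_rot"],o["ft_force"])
for c in HUE:
    for b in blobs(im,c,60)[:3]: print(c,b[:3],atz(ext("wrist",o),b[1],.034))
E
```

```text
time: 2.28
position: [0.3821, -0.268, 0.2922]
tool_rot: [1.0, -0.0, 0.0, 0.0]
ft_force: [1.1, -0.5, 0.5]
grip_width: 0.0601
grip_force: 0.0
time: 2.7
position: [0.4522, -0.1679, 0.302]
tool_rot: [1.0, 0.002, 0.0, 0.0]
ft_force: [0.0, -0.1, 0.4]
grip_width: 0.0603
grip_force: 0.0
[ 0.45222689 -0.16794722  0.30200884] [9.99997082e-01 2.37549434e-03 2.75332103e-04 3.41079477e-04] [ 0.0415828  -0.11348788  0.35211269]
red (4621, array([197.39861502, 106.02142393]), [162, 73, 71, 67]) [ 0.52057746 -0.0206102   0.034     ]
red (363, array([383.71349862, 177.61707989]), [373, 167, 22, 22]) [ 0.43615377 -0.24203955  0.034     ]
yellow (4419, array([110.44240778, 104.86444897]), [75, 73, 72, 65]) [0.52230751 0.08257538 0.034     ]
green (449, array([409.08908686,  84.00222717]), [397, 73, 25, 23]) [ 0.54603676 -0.26523341  0.034     ]
blue (3990, array([ 30.78997494, 105.17042607]), [0, 73, 64, 65]) [0.52286065 0.18034817 0.034     ]
```

View pics/w1.png

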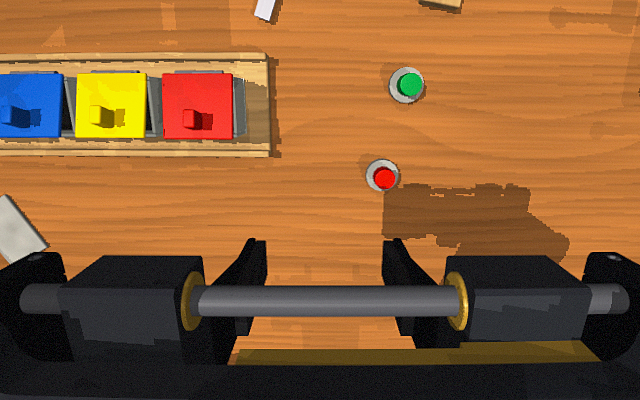

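Wrist view: red puck at (384,177), green puck at (410,85), and the red, yellow and blue caps at the left with their fins pointing up. Next is a second viewpoint over the rack.

```bash
python3 -m creep '[{"translation":[0,-100,0],"roll":0,"gripper":60},{"translation":[0,-100,0],"roll":0,"gripper":60},{"translation":[0,-100,0],"roll":0,"gripper":60},{"translation":[0,-100,0],"roll":0,"gripper":60},{"translation":[0,-100,0],"roll":0,"gripper":60}]'
python3 - <<'E'
from h import *
o,im=cam("wrist"); np.savez("w2.npz",p=o["position"],r=o["tool_rot"],im=im)
E
python3 -m creep '[{"translation":[-20,-150,0],"roll":0,"gripper":60},{"translation":[-20,-150,0],"roll":0,"gripper":60},{"translation":[-20,-150,0],"roll":0,"gripper":60},{"translation":[-20,-150,0],"roll":0,"gripper":60},{"translation":[-20,-150,0],"roll":0,"gripper":60}]'
python3 - <<'E'
from h import *
np.set_printoptions(precision=4,suppress=True)
o,im=cam("wrist"); np.savez("w3.npz",p=o["position"],r=o["tool_rot"],im=im); cv2.imwrite("pics/w3.png",im)
D={}
for k in(1,2,3):
    z=np.load(f"w{k}.npz"); E=ext("wrist",{"position":z["p"],"tool_rot":z["r"]}); print(k,z["p"],z["r"])
    for c in HUE:
        for b in blobs(z["im"],c,150)[:2]:
            print(k,c,b[0],b[2])
            if b[0]<700: D.setdefault("puck_"+c,[]).append((E,b[1]))
for k,v in D.items():
    if len(v)>1: print(k,tri(v),[atz(E,u,.034) for E,u in v])
E
```

```text
time: 3.17
position: [0.451, -0.0707, 0.3017]
tool_rot: [1.0, -0.0, -0.0, 0.0]
ft_force: [0.1, -0.2, 0.0]
grip_width: 0.06
grip_force: 0.0
time: 3.63
position: [0.4307, 0.0822, 0.3016]
tool_rot: [1.0, 0.001, -0.0, -0.001]
ft_force: [0.5, -0.1, -0.5]
grip_width: 0.0603
grip_force: 0.0
1 [ 0.4522 -0.1679  0.302 ] [1.     0.0024 0.0003 0.0003]
1 red 4621 [162, 73, 71, 67]
1 red 363 [373, 167, 22, 22]
1 yellow 4419 [75, 73, 72, 65]
1 green 449 [397, 73, 25, 23]
1 blue 3990 [0, 73, 64, 65]
2 [ 0.451  -0.0707  0.3017] [ 1.     -0.0003 -0.      0.0005]
2 red 4722 [255, 72, 71, 67]
2 red 419 [448, 166, 26, 22]
2 yellow 4538 [166, 71, 73, 66]
2 green 4323 [2, 73, 73, 66]
2 green 520 [477, 72, 29, 23]
2 blue 4564 [81, 72, 72, 65]
3 [0.4307 0.0822 0.3016] [ 1.      0.0008 -0.0003 -0.0008]
3 red 4795 [404, 51, 73, 68]
3 red 509 [567, 151, 31, 22]
3 yellow 4821 [316, 49, 73, 69]
3 green 4759 [140, 50, 74, 68]
3 green 625 [604, 57, 34, 23]
3 blue 4835 [226, 49, 74, 68]
3 blue 1871 [19, 0, 75, 49]
puck_red (array([ 0.4342, -0.2437,  0.0249]), [np.float64(0.13314021041270893), np.float64(0.11494794163727755), np.float64(0.24613178916687822)]) [array([ 0.4362, -0.242 ,  0.034 ]), array([ 0.4362, -0.24  ,  0.034 ]), array([ 0.4362, -0.2365,  0.034 ])]
puck_green (array([ 0.5464, -0.2676,  0.0243]), [np.float64(0.09017895997130211), np.float64(0.16963409192351775), np.float64(0.08761933477571782)]) [array([ 0.546 , -0.2652,  0.034 ]), array([ 0.5459, -0.2633,  0.034 ]), array([ 0.5455, -0.2595,  0.034 ])]
```

View pics/w3.png

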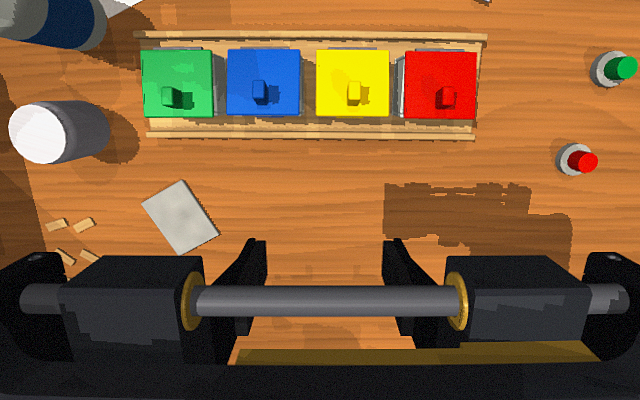

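The wrist view from above the rack shows four caps. Fins: green (172,97), blue (260,92), yellow (353,92), red (446,97). The red cap's shading differs slightly, so I'll fit the rack pose and cap angles to the outlines.

```bash
cat > fit.py <<'E'
from h import *
from scipy.optimize import least_squares
np.set_printoptions(precision=4,suppress=True)
order=["red","yellow","blue","green"]
obs=[]
for k in(1,2,3):
    z=np.load(f"w{k}.npz"); E=ext("wrist",{"position":z["p"],"tool_rot":z["r"]})
    for i,c in enumerate(order):
        for b in blobs(z["im"],c,3000)[:1]:
            l,t,w,h=b[2]
            if l<=3 : continue
            obs.append((E,i,np.array([l,t,l+w,t+h])-.5))
bx=np.array([[x,y,z] for x in(-.068,0) for y in(-.037,.037) for z in(0,.005)]+[[x,y,z] for x in(-.059,-.041) for y in(-.006,.006) for z in(.005,.029)])
def res(p):
    x,y,yaw,zz=p[:4]; out=[]; Y=R.from_euler("z",yaw)
    for E,i,m in obs:
        P=R.from_euler("y",p[4+i]).apply(bx)+[.034,(i-1.5)*.09,0]
        P=Y.apply(P)+[x,y,zz]
        u=np.array([proj(E,q) for q in P]); out+=list(np.r_[u.min(0),u.max(0)]-m)
    return np.array(out)
s=least_squares(res,[.52,.1,0,.066,0.02,0.02,0.02,0.02],loss="soft_l1")
print("rack x,y,yaw,rim z",s.x[:4],"caps",s.x[4:]); print(res(s.x).reshape(-1,4).round(1), np.sqrt(np.diag(np.linalg.inv(s.jac.T@s.jac))))
E
python3 fit.py
```

```text
rack x,y,yaw,rim z [ 0.5208  0.0993 -0.0046  0.0664] caps [0.2549 0.311  0.3118 0.2012]
[[-0.7 -0.2  0.6 -0.3]
 [-0.2 -0.4  1.6  0.6]
 [-1.  -0.5 -0.  -0.3]
 [ 0.   0.2  0.7  0.9]
 [-0.1 -0.3  1.5  1.1]
 [-1.1 -0.6  0.1  0.7]
 [-0.7  0.2  0.1 -0.2]
 [-0.1  0.   0.4  0. ]
 [-0.3 -0.4  0.   0.2]] [0.0003 0.0004 0.0037 0.0011 0.0775 0.0219 0.0247 0.0524]
```

```bash
cat > ov.py <<'E'
from fit import *
z=np.load("w3.npz"); E=ext("wrist",{"position":z["p"],"tool_rot":z["r"]})
outs=[]
for a in(0,.25):
  for im,EE,crop in((z["im"],E,(130,480,20,150)),(cv2.imread("pics/scene0.png"),ext("scene"),(240,380,130,230))):
    l,r,t,b=crop; f=800/(r-l) if l==130 else 4
    v=cv2.resize(im[t:b,l:r],None,fx=f,fy=f,interpolation=cv2.INTER_CUBIC)
    Y=R.from_euler("z",s.x[2])
    for i in range(4):
        P=Y.apply(R.from_euler("y",a).apply(bx)+[.034,(i-1.5)*.09,0])+[s.x[0],s.x[1],.066]
        u=[((proj(EE,q)-[l,t]+.5)*f).astype(int) for q in P]
        for o8 in(0,8):
            for m in range(8):
                for n in range(m):
                    if bin(m^n).count("1")==1: cv2.line(v,tuple(u[o8+m].tolist()),tuple(u[o8+n].tolist()),(255,0,255),1)
    outs.append(v)
cv2.imwrite("pics/ov1.png",np.vstack([outs[0],outs[2]]))
w=np.hstack([outs[1],outs[3]]); cv2.imwrite("pics/ov2.png",cv2.resize(w,(800,int(w.shape[0]*800/w.shape[1]))))
print(outs[0].shape)
E
python3 ov.py|tail -1
```

```text
(297, 800, 3)
```

View pics/ov1.png

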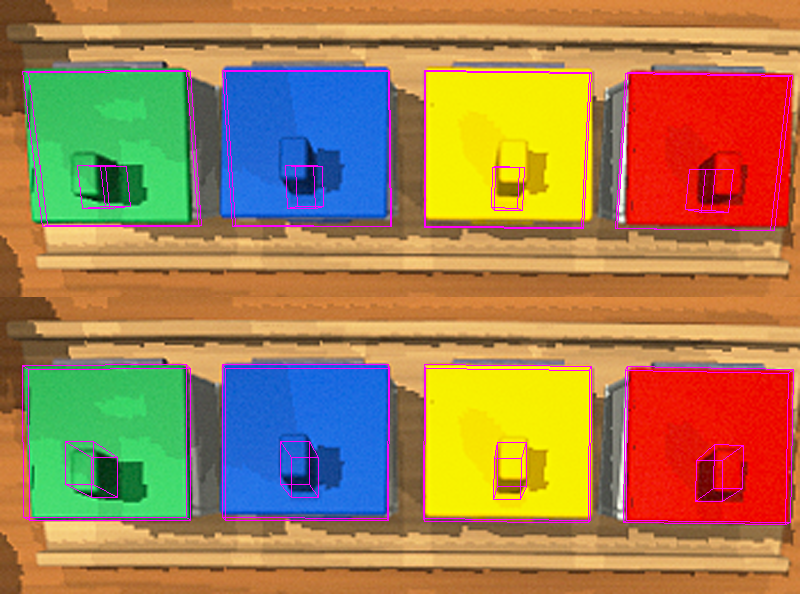

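View pics/ov2.png

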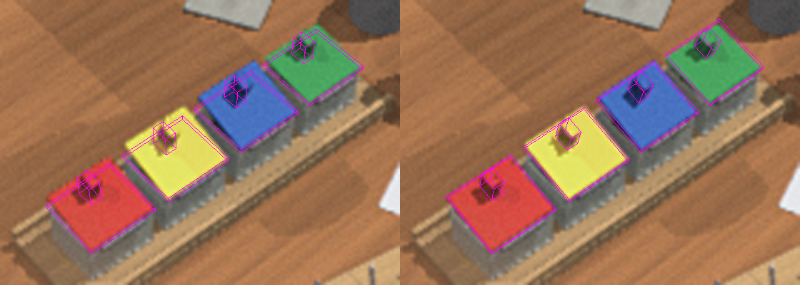

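Overlay: none of the caps sit flat. The fins and front edges match roughly 0.2–0.3 rad ajar, and the per-cap values need refining. I'll add the scene outlines and the fin extents from w3: green fin rows 150–202 in the crop, blue 137–200, yellow 138–197, red 150–205.

```bash
cat > fit2.py <<'E'
from fit import *
HUE["red"]=((0,6),(174,180))
im=cv2.imread("pics/scene0.png"); Es=ext("scene"); h=cv2.cvtColor(im,cv2.COLOR_BGR2HSV)
m=(cv2.inRange(h,(0,150,60),(4,255,255))|cv2.inRange(h,(174,150,60),(180,255,255)));n,l,st,ce=cv2.connectedComponentsWithStats(m)
k=max([i for i in range(1,n) if 240<ce[i][0]<300 and 180<ce[i][1]<230],key=lambda i:st[i,4]); sb={0:st[k,:4]}
for i,c in enumerate(order[1:],1): sb[i]=[b for b in blobs(im,c,300) if 280<b[1][0]<370][0][2]
print(sb)
z=np.load("w3.npz");E3=ext("wrist",{"position":z["p"],"tool_rot":z["r"]})
f=800/350; fin={3:(150,202),2:(137,200),1:(138,197),0:(150,205)}
def res2(p):
    out=list(res(p)); Y=R.from_euler("z",p[2])
    for i in range(4):
        P=Y.apply(R.from_euler("y",p[4+i]).apply(bx)+[.034,(i-1.5)*.09,0])+[p[0],p[1],p[3]]
        v=np.array([proj(E3,q)[1] for q in P[8:]]); a,b=fin[i]; out+=[(v.min()-a/f-20+.5)*.7,(v[[8-8+1,3,5,7]].max()*0+v.max()-b/f-20+.5)*.2]
        u=np.array([proj(Es,q) for q in P])+p[8:10]; l,t,w,hh=sb[i]; out+=list((np.r_[u.min(0),u.max(0)]-(np.array([l,t,l+w,t+hh])-.5)))
    out+=[(p[3]-.066)/.001]+list(p[8:10]/1.)
    return np.array(out)
s2=least_squares(res2,list(s.x)+[0,0],loss="soft_l1")
if __name__=="__main__":
    print(s2.x,s2.cost); print(res2(s2.x)[36:60].reshape(4,6).round(1)); print(np.sqrt(np.diag(np.linalg.inv(s2.jac.T@s2.jac))))
E
python3 fit2.py|tail -9
```

```text
[-0.3 -0.4  0.   0.2]] [0.0003 0.0004 0.0037 0.0011 0.0775 0.0219 0.0247 0.0524]
{0: array([257, 185,  36,  33], dtype=int32), 1: [284, 167, 35, 33], 2: [310, 152, 33, 30], 3: [333, 139, 32, 27]}
[ 0.5208  0.0994 -0.0049  0.0662  0.2382  0.3139  0.3123  0.1855 -0.3667
 -0.1653] 13.939778247661481
[[-0.3 -0.  -1.1 -0.8  1.2  1. ]
 [ 0.2  0.2 -0.9 -0.3  1.   0.6]
 [ 0.2 -0.2 -1.3 -1.2  1.3  1.3]
 [ 0.1  0.1 -0.9 -1.7  2.   1. ]]
[0.0003 0.0003 0.0033 0.0007 0.0331 0.0175 0.0199 0.0342 0.5698 0.502 ]
```

```bash
python3 -m creep '[{"translation":[81,118,100],"roll":0,"gripper":40},{"translation":[81,118,100],"roll":0,"gripper":40},{"translation":[81,118,100],"roll":0,"gripper":40},{"translation":[81,118,100],"roll":0,"gripper":40},{"translation":[81,118,100],"roll":0,"gripper":40}]' 15
python3 -m creep '[{"translation":[0,0,0],"roll":0,"gripper":40},{"translation":[0,0,0],"roll":0,"gripper":40},{"translation":[0,0,0],"roll":0,"gripper":40}]'; python3 -c "
from h import *
o=telemetry.get_obs();print(o['position'],o['tool_rot'],o['ft_force'],o['grip_width'])"
```

```text
time: 4.1
position: [0.5149, -0.0449, 0.1982]
tool_rot: [1.0, -0.003, -0.001, 0.001]
ft_force: [0.5, 0.2, 0.5]
grip_width: 0.0415
grip_force: 0.0
time: 4.35
position: [0.5119, -0.0382, 0.2023]
tool_rot: [1.0, -0.001, 0.0, -0.0]
ft_force: [0.7, -0.1, 0.2]
grip_width: 0.0402
grip_force: 0.0
[ 0.51191025 -0.03823524  0.20226969] [ 9.99999732e-01 -7.31536681e-04  3.08427750e-05 -1.61575193e-05] [ 0.73931004 -0.06904173  0.24932711] 0.04019764676084503
```

```bash
python3 -m creep '[{"translation":[0,-2.5,30],"roll":0,"gripper":40},{"translation":[0,-2.5,55],"roll":0,"gripper":40},{"translation":[0,-2.5,75],"roll":0,"gripper":40},{"translation":[0,-2.5,88],"roll":0,"gripper":40},{"translation":[0,-2.5,94],"roll":0,"gripper":40}]' 15
python3 -m creep '[{"translation":[0,0,0],"roll":0,"gripper":5},{"translation":[0,0,0],"roll":0,"gripper":5},{"translation":[0,0,0],"roll":0,"gripper":5},{"translation":[0,0,0],"roll":0,"gripper":5},{"translation":[0,0,0],"roll":0,"gripper":5}]' 15
python3 -m creep '[{"translation":[0,0,0],"roll":0,"gripper":5},{"translation":[0,0,0],"roll":0,"gripper":5},{"translation":[0,0,0],"roll":0,"gripper":5}]' 15
```

```text
time: 4.77
position: [0.5113, -0.0341, 0.1074]
tool_rot: [1.0, 0.001, -0.001, -0.0]
ft_force: [-0.1, -0.4, -0.6]
grip_width: 0.0398
grip_force: 0.0
time: 5.18
position: [0.513, -0.0354, 0.1087]
tool_rot: [1.0, -0.0, 0.001, 0.0]
ft_force: [-0.1, 0.4, -0.3]
grip_width: 0.0147
grip_force: 0.0
time: 5.43
position: [0.5129, -0.0356, 0.1085]
tool_rot: [1.0, -0.0, 0.001, 0.0]
ft_force: [-1.1, -0.4, 5.1]
grip_width: 0.0122
grip_force: 15.0
```

```bash
python3 -m creep '[{"translation":[4,0,-3.6],"roll":0,"gripper":5},{"translation":[8,0,-6.7],"roll":0,"gripper":5},{"translation":[12.3,0,-9.5],"roll":0,"gripper":5},{"translation":[16.9,0,-11.8],"roll":0,"gripper":5},{"translation":[21.7,0,-13.8],"roll":0,"gripper":5}]' 15
```

```text
time: 5.85
position: [0.5281, -0.0355, 0.1204]
tool_rot: [1.0, 0.001, -0.007, -0.0]
ft_force: [-9.0, -6.1, 3.1]
grip_width: 0.0118
grip_force: 15.0
```

```bash
python3 -m creep '[{"translation":[4.9,0,-1.6],"roll":0,"gripper":5},{"translation":[10,0,-2.7],"roll":0,"gripper":5},{"translation":[15.1,0,-3.4],"roll":0,"gripper":5},{"translation":[20.3,0,-3.6],"roll":0,"gripper":5},{"translation":[25.5,0,-3.4],"roll":0,"gripper":5}]' 15
python3 -m creep '[{"translation":[5.1,0,0.7],"roll":0,"gripper":5},{"translation":[10.2,0,1.8],"roll":0,"gripper":5},{"translation":[15.1,0,3.4],"roll":0,"gripper":5},{"translation":[19.9,0,5.4],"roll":0,"gripper":5},{"translation":[24.5,0,7.8],"roll":0,"gripper":5}]' 15
python3 -m creep '[{"translation":[4.3,0,2.7],"roll":0,"gripper":5},{"translation":[9.3,0,6.4],"roll":0,"gripper":5},{"translation":[9.3,0,6.4],"roll":0,"gripper":5}]' 15
python3 -c "
from h import *
o,im=cam('wrist');cv2.imwrite('pics/w4.png',im)"
```

```text
time: 6.27
position: [0.556, -0.0357, 0.1253]
tool_rot: [1.0, 0.001, -0.005, 0.0]
ft_force: [-8.0, -4.1, 8.8]
grip_width: 0.0117
grip_force: 15.0
time: 6.68
position: [0.5843, -0.0359, 0.1185]
tool_rot: [1.0, 0.0, -0.0, 0.001]
ft_force: [-2.1, -2.7, 7.4]
grip_width: 0.011
grip_force: 15.0
time: 6.93
position: [0.5961, -0.0356, 0.1117]
tool_rot: [1.0, -0.001, 0.003, 0.0]
ft_force: [4.6, 1.9, -0.5]
grip_width: 0.0079
grip_force: 2.7
```

View pics/w4.png

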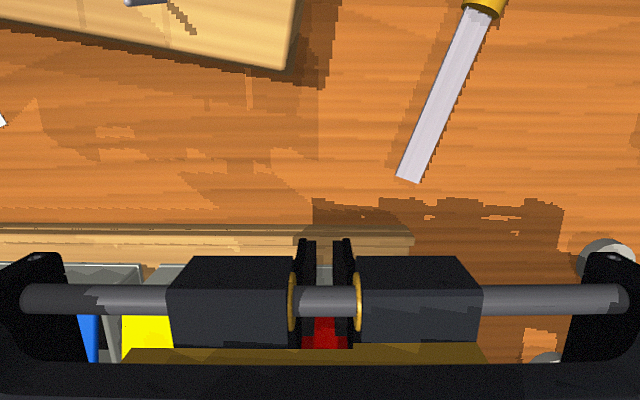

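The fingers have just slipped off the red fin's tip with the cap about upright. I'll retreat upward and look.

```bash
python3 -m creep '[{"translation":[0,0,0],"roll":0,"gripper":30},{"translation":[0,0,0],"roll":0,"gripper":30},{"translation":[0,0,-10],"roll":0,"gripper":30},{"translation":[0,0,-50],"roll":0,"gripper":30},{"translation":[0,0,-90],"roll":0,"gripper":30}]' 15
python3 -m creep '[{"translation":[-40,0,0],"roll":0,"gripper":0},{"translation":[-80,0,0],"roll":0,"gripper":0},{"translation":[-120,0,0],"roll":0,"gripper":0},{"translation":[-120,0,0],"roll":0,"gripper":0},{"translation":[-120,0,0],"roll":0,"gripper":0}]' 15
python3 -c "
from h import *
o,im=cam('wrist');cv2.imwrite('pics/w5.png',im[:260]);print(o['position'],o['tool_rot'],o['grip_width'])
np.savez('w5.npz',p=o['position'],r=o['tool_rot'],im=im)"
```

```text
time: 7.4
position: [0.59, -0.0346, 0.1994]
tool_rot: [1.0, -0.0, -0.005, -0.001]
ft_force: [1.5, 0.0, 1.1]
grip_width: 0.028
grip_force: 0.0
time: 7.82
position: [0.4684, -0.034, 0.2005]
tool_rot: [1.0, -0.0, -0.003, -0.001]
ft_force: [0.9, -0.4, 0.6]
grip_width: 0.005
grip_force: 0.0
[ 0.4684013  -0.03404721  0.20052375] [ 9.99994345e-01 -3.73351467e-04 -3.23335527e-03 -8.46462751e-04] 0.0049697547603640155
```

View pics/w5.png

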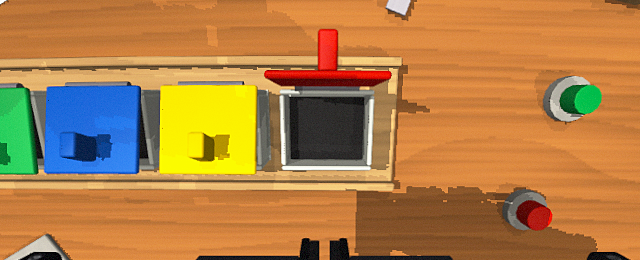

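The red tub is open, with its foam at (328,128) and the red cap upright and edge-on at row 77. The red puck is at (530,212) and the green puck at (575,98). I'll push the cap a little further back from its inside, and then fetch the red puck.

```bash
python3 -m creep '[{"translation":[20,0,35],"roll":0,"gripper":0},{"translation":[35,0,70],"roll":0,"gripper":0},{"translation":[50,0,70],"roll":0,"gripper":0},{"translation":[60,0,70],"roll":0,"gripper":0},{"translation":[67,0,70],"roll":0,"gripper":0}]' 15
python3 -m creep '[{"translation":[6,0,0],"roll":0,"gripper":0},{"translation":[11,0,0],"roll":0,"gripper":0},{"translation":[16,0,0],"roll":0,"gripper":0},{"translation":[18,0,0],"roll":0,"gripper":0},{"translation":[18,0,0],"roll":0,"gripper":0}]' 15
python3 -m creep '[{"translation":[-20,0,0],"roll":0,"gripper":0},{"translation":[-60,0,-20],"roll":0,"gripper":0},{"translation":[-90,0,-60],"roll":0,"gripper":40},{"translation":[-110,0,-70],"roll":0,"gripper":50},{"translation":[-110,0,-70],"roll":0,"gripper":50}]' 15
python3 - <<'E'
from h import *
np.set_printoptions(precision=4,suppress=True)
o,im=cam('wrist');cv2.imwrite('pics/w6.png',im); E=ext("wrist",o); print(o["position"])
for c in("red","green"):
    for b in blobs(im,c,200)[:3]: print(c,b[0],b[2],atz(E,b[1],.0245))
E
```

```text
time: 8.28
position: [0.543, -0.0357, 0.1306]
tool_rot: [1.0, 0.0, 0.001, 0.0]
ft_force: [0.8, -0.4, 0.4]
grip_width: 0.0004
grip_force: 0.0
time: 8.7
position: [0.5559, -0.0351, 0.1308]
tool_rot: [1.0, 0.0, -0.003, -0.0]
ft_force: [-5.5, -1.8, -1.6]
grip_width: 0.0003
grip_force: 2.1
time: 9.12
position: [0.4455, -0.0346, 0.2043]
tool_rot: [1.0, -0.0, 0.002, 0.0]
ft_force: [-0.4, 1.0, -0.1]
grip_width: 0.0132
grip_force: 0.0
[ 0.4455 -0.0346  0.2043]
red 5765 [262, 0, 129, 57] [ 0.5817 -0.0368  0.0245]
red 777 [517, 180, 36, 29] [ 0.434  -0.2441  0.0245]
green 2670 [0, 58, 34, 89] [0.5211 0.2546 0.0245]
green 1011 [559, 60, 42, 30] [ 0.5464 -0.2677  0.0245]
```

```bash
python3 -m creep '[{"translation":[-11,41,0],"roll":0,"gripper":50},{"translation":[-11,82,0],"roll":0,"gripper":50},{"translation":[-11,123,20],"roll":0,"gripper":50},{"translation":[-11,160,40],"roll":0,"gripper":50},{"translation":[-11,190,60],"roll":0,"gripper":50}]' 15
python3 -m creep '[{"translation":[0,19,20],"roll":0,"gripper":50},{"translation":[0,19,20],"roll":0,"gripper":50},{"translation":[0,19,20],"roll":0,"gripper":50}]' 15
python3 - <<'E'
from h import *
np.set_printoptions(precision=4,suppress=True)
o,im=cam('wrist'); E=ext("wrist",o); print(o["position"],o["tool_rot"])
for c in("red","green"):
    for b in blobs(im,c,200)[:3]: print(c,b[0],b[2],atz(E,b[1],.0245))
E
```

```text
time: 9.58
position: [0.4398, -0.2291, 0.1409]
tool_rot: [1.0, -0.0, 0.003, 0.002]
ft_force: [1.3, -0.7, -0.3]
grip_width: 0.0466
grip_force: 0.0
time: 9.83
position: [0.4378, -0.2455, 0.1195]
tool_rot: [1.0, -0.001, -0.0, -0.0]
ft_force: [-0.2, -0.8, 0.3]
grip_width: 0.0496
grip_force: 0.0
[ 0.4378 -0.2455  0.1195] [ 1.     -0.0015 -0.0001 -0.0004]
red 1104 [304, 195, 34, 40] [ 0.4337 -0.2434  0.0245]
green 1430 [337, 27, 42, 45] [ 0.5468 -0.2675  0.0245]
```

```bash
python3 -m creep '[{"translation":[-4,-2,30],"roll":0,"gripper":50},{"translation":[-4,-2,55],"roll":0,"gripper":50},{"translation":[-4,-2,70],"roll":0,"gripper":50},{"translation":[-4,-2,78],"roll":0,"gripper":50},{"translation":[-4,-2,80.5],"roll":0,"gripper":50}]' 15
python3 -m creep '[{"translation":[0,0,0],"roll":0,"gripper":15},{"translation":[0,0,0],"roll":0,"gripper":15},{"translation":[0,0,0],"roll":0,"gripper":15},{"translation":[0,0,0],"roll":0,"gripper":15},{"translation":[0,0,0],"roll":0,"gripper":15}]' 15
python3 -m creep '[{"translation":[0,0,0],"roll":0,"gripper":15},{"translation":[0,0,0],"roll":0,"gripper":15},{"translation":[0,0,-10],"roll":0,"gripper":15},{"translation":[0,0,-40],"roll":0,"gripper":15},{"translation":[0,0,-80],"roll":0,"gripper":15}]' 15
```

```text
time: 10.3
position: [0.4337, -0.241, 0.04]
tool_rot: [1.0, 0.001, -0.0, -0.0]
ft_force: [-0.3, 0.4, 0.8]
grip_width: 0.0498
grip_force: 0.0
time: 10.72
position: [0.4338, -0.2426, 0.041]
tool_rot: [1.0, -0.0, 0.001, 0.001]
ft_force: [0.8, 0.6, 3.6]
grip_width: 0.0252
grip_force: 15.0
time: 11.13
position: [0.4313, -0.2408, 0.1191]
tool_rot: [1.0, -0.0, -0.003, -0.003]
ft_force: [1.1, -0.5, -0.3]
grip_width: 0.0253
grip_force: 15.0
```

```bash
python3 -m creep '[{"translation":[17,-40,-20],"roll":0,"gripper":15},{"translation":[33,-78,-40],"roll":0,"gripper":15},{"translation":[50,-116,-40],"roll":0,"gripper":15},{"translation":[66,-154,-40],"roll":0,"gripper":15},{"translation":[80,-190,-40],"roll":0,"gripper":15}]' 15
python3 -m creep '[{"translation":[8,-17,0],"roll":0,"gripper":15},{"translation":[8,-17,0],"roll":0,"gripper":15},{"translation":[8,-17,0],"roll":0,"gripper":15},{"translation":[8,-17,0],"roll":0,"gripper":15}]' 15
python3 - <<'E'
from h import *
np.set_printoptions(precision=4,suppress=True)
o,im=cam('wrist'); print(o["position"],o["tool_rot"],o["ft_force"],o["grip_width"]); cv2.imwrite('pics/w7.png',im)
E
```

```text
time: 11.55
position: [0.5118, -0.0564, 0.1615]
tool_rot: [1.0, -0.001, 0.001, 0.0]
ft_force: [-0.1, -1.2, -1.4]
grip_width: 0.0253
grip_force: 15.0
time: 11.88
position: [0.5186, -0.0413, 0.1602]
tool_rot: [1.0, -0.0, -0.0, 0.0]
ft_force: [-0.0, -0.1, -1.2]
grip_width: 0.0253
grip_force: 15.0
[ 0.5186 -0.0413  0.1602] [ 1.     -0.0001 -0.0004  0.0002] [-0.0074 -0.0705 -1.1701] 0.025270201875717508
```

View pics/w7.png

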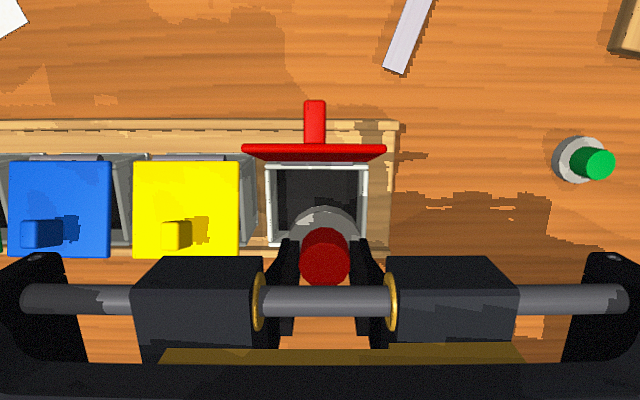

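The puck is held upright below the gripper at (325,255), and the tub opening is at (316,205). I'll correct sideways and lower onto the foam.

```bash
python3 -m creep '[{"translation":[1.5,-5.5,20],"roll":0,"gripper":15},{"translation":[1.5,-5.5,40],"roll":0,"gripper":15},{"translation":[1.5,-5.5,55],"roll":0,"gripper":15},{"translation":[1.5,-5.5,65],"roll":0,"gripper":15},{"translation":[1.5,-5.5,71],"roll":0,"gripper":15}]' 15
python3 -m creep '[{"translation":[0,0,1],"roll":0,"gripper":15},{"translation":[0,0,2],"roll":0,"gripper":15},{"translation":[0,0,3],"roll":0,"gripper":15},{"translation":[0,0,3],"roll":0,"gripper":15},{"translation":[0,0,3],"roll":0,"gripper":15}]' 15
```

```text
time: 12.35
position: [0.5197, -0.0365, 0.0879]
tool_rot: [1.0, -0.001, -0.001, -0.0]
ft_force: [-0.6, 0.1, -1.1]
grip_width: 0.0254
grip_force: 15.0
time: 12.77
position: [0.5211, -0.0354, 0.0868]
tool_rot: [1.0, -0.0, 0.001, 0.0]
ft_force: [-0.0, -0.0, -0.9]
grip_width: 0.0252
grip_force: 15.0
```

```bash
python3 -m creep '[{"translation":[0,0,0.5],"roll":0,"gripper":15},{"translation":[0,0,1],"roll":0,"gripper":15},{"translation":[0,0,1.5],"roll":0,"gripper":15},{"translation":[0,0,2],"roll":0,"gripper":15},{"translation":[0,0,2],"roll":0,"gripper":15}]' 15
python3 -m creep '[{"translation":[0,0,0.5],"roll":0,"gripper":15},{"translation":[0,0,1],"roll":0,"gripper":15},{"translation":[0,0,1],"roll":0,"gripper":15}]' 15
```

```text
time: 13.18
position: [0.5209, -0.0353, 0.0848]
tool_rot: [1.0, -0.0, 0.0, 0.0]
ft_force: [-1.3, 0.2, 4.8]
grip_width: 0.0252
grip_force: 15.0
time: 13.43
position: [0.5209, -0.0352, 0.084]
tool_rot: [1.0, -0.0, 0.0, 0.0]
ft_force: [-1.2, 0.5, 5.6]
grip_width: 0.0253
grip_force: 15.0
```

```bash
python3 -m creep '[{"translation":[0,0,0],"roll":0,"gripper":36},{"translation":[0,0,0],"roll":0,"gripper":36},{"translation":[0,0,0],"roll":0,"gripper":36},{"translation":[0,0,-10],"roll":0,"gripper":36},{"translation":[0,0,-40],"roll":0,"gripper":36}]' 15
python3 -m creep '[{"translation":[0,0,-3],"roll":0,"gripper":0},{"translation":[0,0,-3],"roll":0,"gripper":0},{"translation":[0,0,-3],"roll":0,"gripper":0},{"translation":[0,0,-3],"roll":0,"gripper":0},{"translation":[0,0,-3],"roll":0,"gripper":0}]' 10
python3 - <<'E'
from h import *
np.set_printoptions(precision=4,suppress=True)
o,im=cam('wrist'); print(o["position"],o["tool_rot"],o["ft_force"],o["grip_width"]); cv2.imwrite('pics/w8.png',im)
E
```

```text
time: 13.85
position: [0.518, -0.0347, 0.1207]
tool_rot: [1.0, -0.0, -0.004, -0.001]
ft_force: [0.6, 0.4, 0.3]
grip_width: 0.0356
grip_force: 0.0
time: 14.27
position: [0.52, -0.0351, 0.1254]
tool_rot: [1.0, -0.0, -0.001, -0.0]
ft_force: [0.3, -0.2, 0.6]
grip_width: 0.0103
grip_force: 0.0
[ 0.52   -0.0351  0.1254] [ 1.     -0.0002 -0.0009 -0.0003] [ 0.2673 -0.192   0.5666] 0.010302987796096319
```

View pics/w8.png

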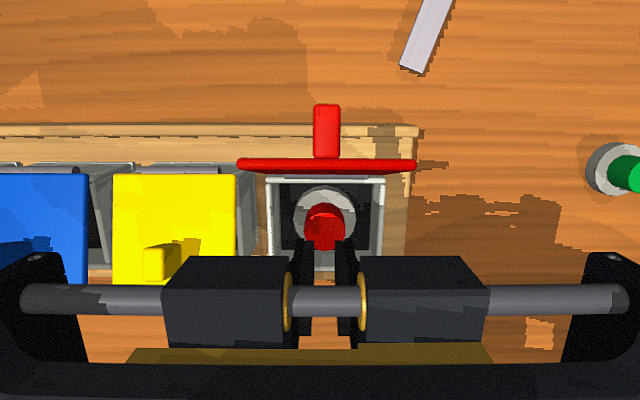

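The puck stands upright and centred in the tub at (325,220). Now I press it down with closed fingers.

```bash
python3 -m creep '[{"translation":[0,0,8],"roll":0,"gripper":0},{"translation":[0,0,16],"roll":0,"gripper":0},{"translation":[0,0,22],"roll":0,"gripper":0},{"translation":[0,0,25],"roll":0,"gripper":0},{"translation":[0,0,27],"roll":0,"gripper":0}]' 10
python3 -m creep '[{"translation":[0,0,1],"roll":0,"gripper":0},{"translation":[0,0,2],"roll":0,"gripper":0},{"translation":[0,0,3],"roll":0,"gripper":0},{"translation":[0,0,4],"roll":0,"gripper":0},{"translation":[0,0,5],"roll":0,"gripper":0}]' 10
python3 -m creep '[{"translation":[0,0,1],"roll":0,"gripper":0},{"translation":[0,0,2],"roll":0,"gripper":0},{"translation":[0,0,3],"roll":0,"gripper":0},{"translation":[0,0,4],"roll":0,"gripper":0},{"translation":[0,0,5],"roll":0,"gripper":0}]' 10
```

```text
time: 14.73
position: [0.5201, -0.0351, 0.098]
tool_rot: [1.0, -0.0, -0.001, -0.0]
ft_force: [-0.4, -0.3, 0.7]
grip_width: 0.0008
grip_force: 0.0
time: 15.15
position: [0.5209, -0.0354, 0.0951]
tool_rot: [1.0, -0.0, 0.0, 0.0]
ft_force: [-1.6, 0.1, 7.7]
grip_width: 0.0007
grip_force: 3.6
time: 15.57
position: [0.5209, -0.0353, 0.0903]
tool_rot: [1.0, -0.0, 0.001, 0.0]
ft_force: [-2.0, 0.5, 6.3]
grip_width: 0.0006
grip_force: 3.6
```

```bash
python3 -m creep '[{"translation":[0,0,1],"roll":0,"gripper":0},{"translation":[0,0,2],"roll":0,"gripper":0},{"translation":[0,0,3],"roll":0,"gripper":0},{"translation":[0,0,4],"roll":0,"gripper":0},{"translation":[0,0,5],"roll":0,"gripper":0}]' 10
python3 -m creep '[{"translation":[0,0,1],"roll":0,"gripper":0},{"translation":[0,0,2],"roll":0,"gripper":0},{"translation":[0,0,3],"roll":0,"gripper":0},{"translation":[0,0,3.5],"roll":0,"gripper":0},{"translation":[0,0,4],"roll":0,"gripper":0}]' 10
```

```text
time: 15.98
position: [0.5209, -0.0354, 0.0853]
tool_rot: [1.0, -0.0, 0.001, 0.0]
ft_force: [-0.4, 0.5, 7.8]
grip_width: 0.0006
grip_force: 3.6
time: 16.4
position: [0.5209, -0.0353, 0.0814]
tool_rot: [1.0, -0.0, 0.001, 0.0]
ft_force: [-2.4, 2.0, 12.9]
grip_width: 0.0003
grip_force: 6.6
```

```bash
python3 -m creep '[{"translation":[0,0,0.3],"roll":0,"gripper":0},{"translation":[0,0,0.6],"roll":0,"gripper":0},{"translation":[0,0,0.6],"roll":0,"gripper":0}]' 10
python3 -m creep '[{"translation":[0,0,0.3],"roll":0,"gripper":0},{"translation":[0,0,0.6],"roll":0,"gripper":0},{"translation":[0,0,0.6],"roll":0,"gripper":0}]' 10
```

```text
time: 16.65
position: [0.5209, -0.0354, 0.0814]
tool_rot: [1.0, -0.0, 0.001, 0.0]
ft_force: [-2.9, 0.3, 11.8]
grip_width: 0.0002
grip_force: 5.9
time: 16.9
position: [0.5209, -0.0354, 0.0813]
tool_rot: [1.0, -0.0, 0.001, 0.0]
ft_force: [-3.5, 0.5, 15.6]
grip_width: 0.0003
grip_force: 8.1
```

```bash
python3 -m creep '[{"translation":[0,0,0.6],"roll":0,"gripper":0},{"translation":[0,0,1.2],"roll":0,"gripper":0},{"translation":[0,0,1.8],"roll":0,"gripper":0},{"translation":[0,0,1.8],"roll":0,"gripper":0}]' 10
python3 -m creep '[{"translation":[0,0,-10],"roll":0,"gripper":0},{"translation":[0,0,-40],"roll":0,"gripper":0},{"translation":[0,0,-80],"roll":0,"gripper":0},{"translation":[0,0,-110],"roll":0,"gripper":0},{"translation":[0,0,-110],"roll":0,"gripper":0}]' 10
```

```text
time: 17.23
position: [0.521, -0.0354, 0.0811]
tool_rot: [1.0, 0.0, 0.001, 0.0]
ft_force: [-5.6, 1.0, 28.8]
grip_width: 0.0002
grip_force: 14.5
time: 17.65
position: [0.5248, -0.0363, 0.1933]
tool_rot: [1.0, -0.0, 0.007, 0.002]
ft_force: [1.3, -0.5, 1.0]
grip_width: 0.0004
grip_force: 0.0
```

The puck is home: its knob top is at z≈0.062 m, as it should be. Now I go behind the cap and push it over.

```bash
python3 -m creep '[{"translation":[35,0,-5],"roll":0,"gripper":0},{"translation":[70,0,-5],"roll":0,"gripper":0},{"translation":[105,0,-5],"roll":0,"gripper":0},{"translation":[108,0,20],"roll":0,"gripper":0},{"translation":[108,0,55],"roll":0,"gripper":0}]' 10
python3 -m creep '[{"translation":[-6,0,4],"roll":0,"gripper":0},{"translation":[-12,0,4],"roll":0,"gripper":0},{"translation":[-18,0,4],"roll":0,"gripper":0},{"translation":[-24,0,4],"roll":0,"gripper":0},{"translation":[-30,0,4],"roll":0,"gripper":0}]' 10
python3 -m creep '[{"translation":[-7,0,0],"roll":0,"gripper":0},{"translation":[-14,0,0],"roll":0,"gripper":0},{"translation":[-21,0,0],"roll":0,"gripper":0},{"translation":[-28,0,0],"roll":0,"gripper":0},{"translation":[-35,0,0],"roll":0,"gripper":0}]' 10
python3 -m creep '[{"translation":[-5,0,0],"roll":0,"gripper":0},{"translation":[-9,0,0],"roll":0,"gripper":0},{"translation":[-9,0,0],"roll":0,"gripper":0}]' 10
```

```text
time: 18.07
position: [0.6346, -0.0363, 0.1347]
tool_rot: [1.0, 0.0, 0.006, 0.001]
ft_force: [-0.3, 0.2, -0.5]
grip_width: 0.0006
grip_force: 0.0
time: 18.48
position: [0.6029, -0.0356, 0.1316]
tool_rot: [1.0, -0.001, 0.007, 0.001]
ft_force: [8.5, 3.5, 6.0]
grip_width: 0.0007
grip_force: 4.7
time: 18.9
position: [0.5764, -0.0364, 0.1372]
tool_rot: [1.0, -0.002, 0.017, 0.002]
ft_force: [11.5, 7.1, 25.6]
grip_width: 0.0007
grip_force: 20.5
time: 19.15
position: [0.5639, -0.0363, 0.1377]
tool_rot: [1.0, -0.001, 0.013, 0.002]
ft_force: [4.7, 5.0, 26.1]
grip_width: 0.0007
grip_force: 14.1
```

```bash
python3 -m creep '[{"translation":[0,0,-20],"roll":0,"gripper":0},{"translation":[0,0,-50],"roll":0,"gripper":0},{"translation":[-40,0,-70],"roll":0,"gripper":0},{"translation":[-80,0,-70],"roll":0,"gripper":0},{"translation":[-80,0,-70],"roll":0,"gripper":0}]' 10
python3 - <<'E'
from h import *
np.set_printoptions(precision=4,suppress=True)
o,im=cam('wrist'); print(o["position"],o["tool_rot"],o["ft_force"]); a=im[:250]
cv2.imwrite('pics/w9.png',np.vstack([a,im[250:260]])); im2=viewer.camera("scene"); cv2.imwrite("pics/s9.png",cv2.resize(im2[120:260,220:400],(800,622))[:600])
E
```

```text
time: 19.57
position: [0.4632, -0.0324, 0.1991]
tool_rot: [1.0, 0.0, -0.006, -0.001]
ft_force: [-2.1, 0.6, -1.4]
grip_width: 0.0002
grip_force: 0.0
[ 0.4632 -0.0324  0.1991] [ 1.      0.0001 -0.006  -0.0015] [-2.0853  0.6179 -1.3841]
```

View pics/w9.png

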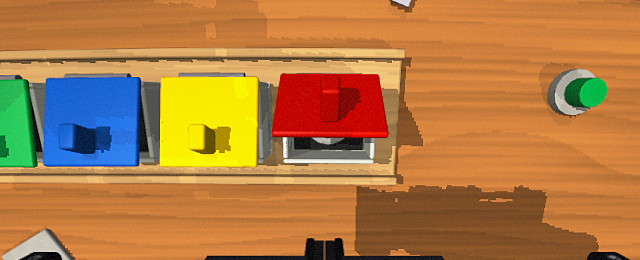

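The red cap now stands about half closed, with its front edge at row 137 and its fin at (330,100), and the knob is just visible beneath it. Next I estimate the angle and press down from above.

Run:
```python
from h import *
o=telemetry.get_obs(); o["position"]=[.4632,-.0324,.1991]; o["tool_rot"]=[1,.0001,-.006,-.0015]
E=ext("wrist",o); print(E[3])
for t in np.arange(.4,1.3,.1):
    P=R.from_euler("y",t).apply([[-.068,0,0],[-.068,0,.005],[-.059,0,.029],[-.041,0,.029]])+[.554,-.036,.066]
    print(round(t,1),[proj(E,p)[1].round() for p in P],P[2:].round(3)[:,[0,2]].tolist())
```

```text
[ 0.54450321 -0.03333015  0.34259874]
0.4 [np.float64(167.0), np.float64(165.0), np.float64(145.0), np.float64(118.0)] [[0.511, 0.116], [0.528, 0.109]]
0.5 [np.float64(164.0), np.float64(162.0), np.float64(138.0), np.float64(112.0)] [[0.516, 0.12], [0.532, 0.111]]
0.6 [np.float64(161.0), np.float64(158.0), np.float64(129.0), np.float64(105.0)] [[0.522, 0.123], [0.537, 0.113]]
0.7 [np.float64(157.0), np.float64(153.0), np.float64(120.0), np.float64(97.0)] [[0.528, 0.126], [0.541, 0.115]]
0.8 [np.float64(151.0), np.float64(146.0), np.float64(110.0), np.float64(89.0)] [[0.534, 0.129], [0.546, 0.116]]
0.9 [np.float64(144.0), np.float64(139.0), np.float64(99.0), np.float64(80.0)] [[0.54, 0.13], [0.551, 0.116]]
1.0 [np.float64(137.0), np.float64(130.0), np.float64(88.0), np.float64(72.0)] [[0.547, 0.131], [0.556, 0.116]]
1.1 [np.float64(128.0), np.float64(121.0), np.float64(76.0), np.float64(63.0)] [[0.553, 0.132], [0.561, 0.116]]
1.2 [np.float64(118.0), np.float64(110.0), np.float64(64.0), np.float64(55.0)] [[0.56, 0.131], [0.566, 0.115]]
```

```bash
python3 -m creep '[{"translation":[15,3,0],"roll":0,"gripper":0},{"translation":[35,3,5],"roll":0,"gripper":0},{"translation":[46,3,25],"roll":0,"gripper":0},{"translation":[46,3,42],"roll":0,"gripper":0},{"translation":[46,3,42],"roll":0,"gripper":0}]' 10
python3 -m creep '[{"translation":[-1,0,5],"roll":0,"gripper":0},{"translation":[-2,0,10],"roll":0,"gripper":0},{"translation":[-3,0,14],"roll":0,"gripper":0},{"translation":[-4,0,18],"roll":0,"gripper":0},{"translation":[-6,0,22],"roll":0,"gripper":0}]' 10
python3 -m creep '[{"translation":[-2,0,4],"roll":0,"gripper":0},{"translation":[-4,0,8],"roll":0,"gripper":0},{"translation":[-6,0,12],"roll":0,"gripper":0},{"translation":[-9,0,16],"roll":0,"gripper":0},{"translation":[-12,0,20],"roll":0,"gripper":0}]' 10
```

```text
time: 20.08
position: [0.521, -0.0384, 0.1545]
tool_rot: [1.0, -0.0, -0.001, -0.0]
ft_force: [-0.7, -0.0, -0.1]
grip_width: 0.0005
grip_force: 0.0
time: 20.5
position: [0.5093, -0.0382, 0.136]
tool_rot: [1.0, 0.001, -0.006, 0.0]
ft_force: [-15.6, -4.4, 23.9]
grip_width: 0.0003
grip_force: 11.8
time: 20.92
position: [0.4941, -0.0376, 0.1147]
tool_rot: [1.0, 0.001, -0.009, -0.001]
ft_force: [-13.8, -4.8, 12.6]
grip_width: 0.0007
grip_force: 8.9
```

```bash
python3 -m creep '[{"translation":[-5,0,-10],"roll":0,"gripper":0},{"translation":[-5,0,-30],"roll":0,"gripper":0},{"translation":[0,0,-35],"roll":0,"gripper":0},{"translation":[5,0,-35],"roll":0,"gripper":0},{"translation":[5,0,-35],"roll":0,"gripper":0}]' 10
python3 -m creep '[{"translation":[0,0,0],"roll":0,"gripper":0},{"translation":[0,0,0],"roll":0,"gripper":0}]' 10
```

```text
time: 21.33
position: [0.5102, -0.0389, 0.15]
tool_rot: [1.0, -0.0, 0.002, 0.001]
ft_force: [0.7, 0.4, 0.5]
grip_width: 0.0004
grip_force: 0.0
time: 21.5
position: [0.5074, -0.0381, 0.1484]
tool_rot: [1.0, -0.0, -0.001, -0.0]
ft_force: [-0.2, -0.2, -0.8]
grip_width: 0.0004
grip_force: 0.0
```

Pressing down on the fin: target TCP z ≈ 0.114, x ≈ 0.503.

```bash
python3 -m creep '[{"translation":[0,-2,8],"roll":0,"gripper":0},{"translation":[0,-2,14],"roll":0,"gripper":0},{"translation":[-1,-2,18],"roll":0,"gripper":0},{"translation":[-2,-2,22],"roll":0,"gripper":0},{"translation":[-3,-2,25],"roll":0,"gripper":0}]' 10
python3 -m creep '[{"translation":[-1,0,2],"roll":0,"gripper":0},{"translation":[-2,0,4],"roll":0,"gripper":0},{"translation":[-3,0,6],"roll":0,"gripper":0},{"translation":[-3,0,8],"roll":0,"gripper":0},{"translation":[-3,0,9],"roll":0,"gripper":0}]' 10
python3 -m creep '[{"translation":[0,0,0.5],"roll":0,"gripper":0},{"translation":[0,0,1],"roll":0,"gripper":0},{"translation":[0,0,1.5],"roll":0,"gripper":0}]' 10
```

```text
time: 21.92
position: [0.5005, -0.0357, 0.1232]
tool_rot: [1.0, 0.001, -0.005, -0.001]
ft_force: [-6.0, -1.2, 8.2]
grip_width: 0.0006
grip_force: 4.3
time: 22.33
position: [0.4981, -0.0356, 0.1145]
tool_rot: [1.0, 0.0, -0.004, -0.001]
ft_force: [-6.8, -1.2, 15.6]
grip_width: 0.0004
grip_force: 7.8
time: 22.58
position: [0.4981, -0.0356, 0.1142]
tool_rot: [1.0, 0.0, -0.004, -0.001]
ft_force: [-7.9, -0.3, 22.6]
grip_width: 0.0007
grip_force: 10.9
```

```bash
python3 -m creep '[{"translation":[0,0,0.5],"roll":0,"gripper":0},{"translation":[0,0,1],"roll":0,"gripper":0},{"translation":[0,0,1],"roll":0,"gripper":0},{"translation":[0,0,-15],"roll":0,"gripper":0},{"translation":[8,0,-45],"roll":0,"gripper":0}]' 10
python3 -m creep '[{"translation":[0,-30,0],"roll":0,"gripper":0},{"translation":[0,-60,0],"roll":0,"gripper":0},{"translation":[0,-90,0],"roll":0,"gripper":0},{"translation":[0,-90,0],"roll":0,"gripper":0},{"translation":[0,-90,0],"roll":0,"gripper":0}]' 10
```

```text
time: 23.0
position: [0.5051, -0.0352, 0.156]
tool_rot: [1.0, -0.0, -0.006, -0.002]
ft_force: [0.5, 0.5, -0.2]
grip_width: 0.0006
grip_force: 0.0
time: 23.42
position: [0.509, 0.055, 0.158]
tool_rot: [1.0, 0.001, -0.001, 0.0]
ft_force: [-0.3, -0.3, -0.4]
grip_width: 0.0003
grip_force: 0.0
```

Yellow cap: press down slowly from TCP z 0.158 to 0.114.

```bash
python3 -m creep '[{"translation":[-3,0,10],"roll":0,"gripper":0},{"translation":[-4,0,20],"roll":0,"gripper":0},{"translation":[-4,0,26],"roll":0,"gripper":0},{"translation":[-4,0,29],"roll":0,"gripper":0},{"translation":[-4,0,32],"roll":0,"gripper":0}]' 10
python3 -m creep '[{"translation":[-1,0,2],"roll":0,"gripper":0},{"translation":[-2,0,4],"roll":0,"gripper":0},{"translation":[-3,0,6],"roll":0,"gripper":0},{"translation":[-3,0,8],"roll":0,"gripper":0},{"translation":[-3,0,10],"roll":0,"gripper":0}]' 10
python3 -m creep '[{"translation":[0,0,1],"roll":0,"gripper":0},{"translation":[0,0,2],"roll":0,"gripper":0},{"translation":[0,0,3],"roll":0,"gripper":0},{"translation":[0,0,3],"roll":0,"gripper":0}]' 10
```

```text
time: 23.83
position: [0.5016, 0.053, 0.1261]
tool_rot: [1.0, -0.0, -0.005, -0.0]
ft_force: [-7.0, -1.7, 11.7]
grip_width: 0.0003
grip_force: 5.3
time: 24.25
position: [0.5001, 0.0531, 0.1165]
tool_rot: [1.0, -0.0, -0.003, -0.0]
ft_force: [-4.4, -0.4, 6.3]
grip_width: 0.0005
grip_force: 3.2
time: 24.58
position: [0.4999, 0.0531, 0.1144]
tool_rot: [1.0, -0.0, -0.003, -0.0]
ft_force: [-6.3, 0.1, 12.6]
grip_width: 0.0007
grip_force: 6.7
```

```bash
python3 -m creep '[{"translation":[0,0,1],"roll":0,"gripper":0},{"translation":[0,0,2],"roll":0,"gripper":0},{"translation":[0,0,2.5],"roll":0,"gripper":0},{"translation":[0,0,2.5],"roll":0,"gripper":0}]' 10
python3 -m creep '[{"translation":[0,0,-15],"roll":0,"gripper":0},{"translation":[8,0,-45],"roll":0,"gripper":0},{"translation":[8,-30,-45],"roll":0,"gripper":0},{"translation":[8,-70,-45],"roll":0,"gripper":0},{"translation":[8,-91,-45],"roll":0,"gripper":0}]' 10
python3 -m creep '[{"translation":[0,0,0],"roll":0,"gripper":0},{"translation":[0,0,0],"roll":0,"gripper":0}]' 10
```

```text
time: 24.92
position: [0.4998, 0.0531, 0.1138]
tool_rot: [1.0, -0.0, -0.003, 0.0]
ft_force: [-10.6, 0.3, 28.9]
grip_width: 0.0005
grip_force: 14.7
time: 25.33
position: [0.5115, 0.1461, 0.1568]
tool_rot: [1.0, -0.001, 0.001, -0.001]
ft_force: [-0.1, -0.3, -0.3]
grip_width: 0.0005
grip_force: 0.0
time: 25.5
position: [0.5108, 0.1449, 0.156]
tool_rot: [1.0, 0.001, 0.0, 0.0]
ft_force: [0.2, 0.1, -0.3]
grip_width: 0.0007
grip_force: 0.0
```

Yellow is shut. Blue next, the same way.

```bash
python3 -m creep '[{"translation":[-4,0,10],"roll":0,"gripper":0},{"translation":[-5,0,20],"roll":0,"gripper":0},{"translation":[-5,0,26],"roll":0,"gripper":0},{"translation":[-5,0,29],"roll":0,"gripper":0},{"translation":[-5,0,32],"roll":0,"gripper":0}]' 10
python3 -m creep '[{"translation":[-1,0,2],"roll":0,"gripper":0},{"translation":[-2,0,4],"roll":0,"gripper":0},{"translation":[-3,0,6],"roll":0,"gripper":0},{"translation":[-3,0,8],"roll":0,"gripper":0},{"translation":[-3,0,10],"roll":0,"gripper":0}]' 10
python3 -m creep '[{"translation":[0,0,1],"roll":0,"gripper":0},{"translation":[0,0,2],"roll":0,"gripper":0},{"translation":[0,0,3],"roll":0,"gripper":0},{"translation":[0,0,3],"roll":0,"gripper":0}]' 10
python3 -m creep '[{"translation":[0,0,0.5],"roll":0,"gripper":0},{"translation":[0,0,1],"roll":0,"gripper":0},{"translation":[0,0,1],"roll":0,"gripper":0}]' 10
```

```text
time: 25.92
position: [0.5019, 0.1432, 0.1237]
tool_rot: [1.0, -0.001, -0.005, 0.0]
ft_force: [-6.7, -0.4, 8.6]
grip_width: 0.0005
grip_force: 4.3
time: 26.33
position: [0.5001, 0.1432, 0.1142]
tool_rot: [1.0, -0.001, -0.003, 0.0]
ft_force: [-8.2, -0.5, 21.0]
grip_width: 0.0007
grip_force: 10.9
time: 26.67
position: [0.4999, 0.1433, 0.1138]
tool_rot: [1.0, -0.001, -0.003, 0.0]
ft_force: [-9.4, -1.4, 27.5]
grip_width: 0.0008
grip_force: 13.7
time: 26.92
position: [0.4999, 0.1433, 0.1136]
tool_rot: [1.0, -0.001, -0.003, 0.0]
ft_force: [-12.1, -0.2, 33.2]
grip_width: 0.0002
grip_force: 16.9
```

```bash
python3 -m creep '[{"translation":[0,0,-15],"roll":0,"gripper":0},{"translation":[8,0,-50],"roll":0,"gripper":0},{"translation":[8,-30,-60],"roll":0,"gripper":20},{"translation":[8,-70,-60],"roll":0,"gripper":40},{"translation":[8,-91,-60],"roll":0,"gripper":40}]' 15
python3 -m creep '[{"translation":[0,0,0],"roll":0,"gripper":40},{"translation":[0,0,0],"roll":0,"gripper":40},{"translation":[0,0,0],"roll":0,"gripper":40}]' 15
```

```text
time: 27.33
position: [0.5126, 0.2369, 0.1717]
tool_rot: [1.0, -0.001, 0.002, -0.001]
ft_force: [-0.4, -0.9, -0.7]
grip_width: 0.0132
grip_force: 0.0
time: 27.58
position: [0.5107, 0.2343, 0.1697]
tool_rot: [1.0, -0.001, -0.001, 0.0]
ft_force: [0.2, -0.4, 0.8]
grip_width: 0.0327
grip_force: 0.0
```

```bash
python3 -m creep '[{"translation":[0,0,20],"roll":0,"gripper":40},{"translation":[0,0,40],"roll":0,"gripper":40},{"translation":[0,0,55],"roll":0,"gripper":40},{"translation":[0,0,62],"roll":0,"gripper":40},{"translation":[0,0,66],"roll":0,"gripper":40}]' 18
python3 -m creep '[{"translation":[0,0,0],"roll":0,"gripper":5},{"translation":[0,0,0],"roll":0,"gripper":5},{"translation":[0,0,0],"roll":0,"gripper":5},{"translation":[0,0,0],"roll":0,"gripper":5},{"translation":[0,0,0],"roll":0,"gripper":5}]' 18
python3 -m creep '[{"translation":[0,0,0],"roll":0,"gripper":5},{"translation":[0,0,0],"roll":0,"gripper":5},{"translation":[0,0,0],"roll":0,"gripper":5}]' 18
```

```text
time: 28.0
position: [0.5103, 0.234, 0.1028]
tool_rot: [1.0, -0.001, -0.001, 0.0]
ft_force: [-0.1, -0.4, 1.2]
grip_width: 0.0401
grip_force: 0.0
time: 28.42
position: [0.5112, 0.2358, 0.1049]
tool_rot: [1.0, -0.0, 0.001, -0.0]
ft_force: [-0.3, -1.7, 0.8]
grip_width: 0.0142
grip_force: 2.2
time: 28.67
position: [0.5112, 0.2346, 0.1049]
tool_rot: [1.0, 0.0, 0.0, 0.001]
ft_force: [0.0, -5.3, 3.6]
grip_width: 0.0118
grip_force: 18.0
```

```bash
python3 -m creep '[{"translation":[3.5,0,-3.7],"roll":0,"gripper":5},{"translation":[7.3,0,-7.1],"roll":0,"gripper":5},{"translation":[11.4,0,-10.2],"roll":0,"gripper":5},{"translation":[15.7,0,-12.9],"roll":0,"gripper":5},{"translation":[20.3,0,-15.2],"roll":0,"gripper":5}]' 18
python3 -m creep '[{"translation":[4.7,0,-1.9],"roll":0,"gripper":5},{"translation":[9.6,0,-3.4],"roll":0,"gripper":5},{"translation":[14.5,0,-4.5],"roll":0,"gripper":5},{"translation":[19.6,0,-5.1],"roll":0,"gripper":5},{"translation":[24.7,0,-5.3],"roll":0,"gripper":5}]' 18
python3 -m creep '[{"translation":[5.1,0,0.5],"roll":0,"gripper":5},{"translation":[10.2,0,1.0],"roll":0,"gripper":5},{"translation":[15.1,0,2.2],"roll":0,"gripper":5},{"translation":[20,0,3.7],"roll":0,"gripper":5},{"translation":[24.6,0,5.7],"roll":0,"gripper":5}]' 18
```

```text
time: 29.08
position: [0.5242, 0.2345, 0.1178]
tool_rot: [1.0, -0.0, -0.008, 0.002]
ft_force: [-10.3, -3.5, 0.8]
grip_width: 0.0118
grip_force: 18.0
time: 29.5
position: [0.5496, 0.2345, 0.1248]
tool_rot: [1.0, 0.001, -0.007, 0.002]
ft_force: [-9.1, -6.6, 9.7]
grip_width: 0.0117
grip_force: 18.0
time: 29.92
position: [0.5798, 0.2344, 0.1209]
tool_rot: [1.0, 0.001, -0.001, 0.001]
ft_force: [-4.3, -7.1, 9.6]
grip_width: 0.0111
grip_force: 18.0
```

```bash
python3 -m creep '[{"translation":[0,0,0],"roll":0,"gripper":32},{"translation":[0,0,0],"roll":0,"gripper":32},{"translation":[0,0,-10],"roll":0,"gripper":32},{"translation":[0,0,-45],"roll":0,"gripper":32},{"translation":[0,0,-80],"roll":0,"gripper":32}]' 15
python3 -m creep '[{"translation":[-40,0,0],"roll":0,"gripper":0},{"translation":[-80,0,0],"roll":0,"gripper":0},{"translation":[-115,0,0],"roll":0,"gripper":0},{"translation":[-115,0,0],"roll":0,"gripper":0},{"translation":[-115,0,0],"roll":0,"gripper":0}]' 15
python3 - <<'E'
from h import *
o,im=cam('wrist'); print(o["position"],o["tool_rot"],o["grip_width"]); cv2.imwrite('pics/w10.png',im[:260])
E
```

```text
time: 30.33
position: [0.5793, 0.2362, 0.1988]
tool_rot: [1.0, -0.0, -0.002, -0.0]
ft_force: [0.4, 0.5, 0.7]
grip_width: 0.0304
grip_force: 0.0
time: 30.75
position: [0.4635, 0.2365, 0.2]
tool_rot: [1.0, 0.001, 0.0, -0.0]
ft_force: [0.5, 0.4, 1.3]
grip_width: 0.0066
grip_force: 0.0
[0.46347728 0.23645683 0.2000111 ] [ 9.99999683e-01  6.61049980e-04  1.63386240e-04 -4.11516320e-04] 0.006562288020184729
```

View pics/w10.png

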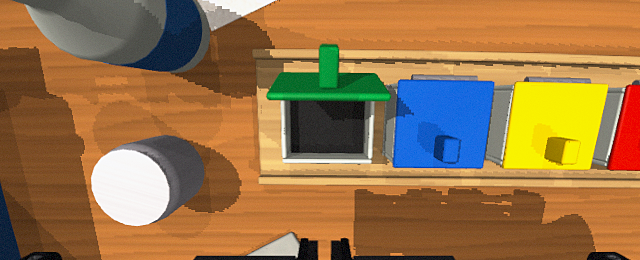

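Green tub is open, with its cap about 80° up, front edge at row 95, foam at (327,128). Yellow and blue lie flat. The glue bottle at upper left (130,20) is close, so I check its position before going behind the cap.

Run:
```python
from h import *
from scipy.optimize import least_squares
np.set_printoptions(precision=3,suppress=True)
obs=[]
for n in("top","scene"):
    viewer.camera(n); b=viewer.recognise(n,"glue"); print(n,[(np.round(x["bbox"],1).tolist(),round(x["p"],2)) for x in b[:2]]); obs.append((ext(n),np.array(b[0]["bbox"])))
a=np.linspace(0,2*np.pi,24)
cyl=np.array([[.036*np.cos(t),.036*np.sin(t),z] for t in a for z in(0,.13)]+[[.012*np.cos(t),.012*np.sin(t),.2] for t in a])
def f(p):
    out=[]
    for E,b in obs:
        u=np.array([proj(E,q) for q in cyl+[p[0],p[1],0]]); out+=list(np.r_[u.min(0),u.max(0)]-np.r_[b[:2],b[:2]+b[2:]])
    return out
s=least_squares(f,[.6,.37],loss="soft_l1");print(s.x,np.round(f(s.x),1))
```

```text
top [([179.3, 187.2, 34.0, 26.9], 0.83), ([267.2, 214.4, 24.4, 29.0], 0.38)]
scene [([391.1, 107.4, 25.8, 63.7], 0.77), ([255.9, 189.7, 37.4, 35.4], 0.63)]
[0.602 0.377] [-0.8 -0.6  3.6  0.4 -3.5  0.6  2.9 -2. ]
```

```bash
python3 -m creep '[{"translation":[15,6,35],"roll":0,"gripper":0},{"translation":[30,6,70],"roll":0,"gripper":0},{"translation":[45,6,70],"roll":0,"gripper":0},{"translation":[55,6,70],"roll":0,"gripper":0},{"translation":[65,6,70],"roll":0,"gripper":0}]' 15
python3 -m creep '[{"translation":[6,0,0],"roll":0,"gripper":0},{"translation":[12,0,0],"roll":0,"gripper":0},{"translation":[18,0,0],"roll":0,"gripper":0},{"translation":[24,0,0],"roll":0,"gripper":0},{"translation":[30,0,0],"roll":0,"gripper":0}]' 15
python3 -m creep '[{"translation":[3,0,0],"roll":0,"gripper":0},{"translation":[3,0,0],"roll":0,"gripper":0},{"translation":[3,0,0],"roll":0,"gripper":0}]' 15
```

```text
time: 31.42
position: [0.5319, 0.2296, 0.1285]
tool_rot: [1.0, -0.001, -0.0, -0.0]
ft_force: [-3.3, -0.5, 0.3]
grip_width: 0.0005
grip_force: 2.0
time: 31.83
position: [0.5579, 0.2295, 0.1288]
tool_rot: [1.0, -0.0, -0.003, 0.0]
ft_force: [-6.3, -1.7, -3.0]
grip_width: 0.0005
grip_force: 2.7
time: 32.08
position: [0.5612, 0.2296, 0.1284]
tool_rot: [1.0, -0.0, -0.002, 0.0]
ft_force: [-4.6, -0.8, -2.2]
grip_width: 0.0007
grip_force: 2.2
```

```bash
python3 -m creep '[{"translation":[-20,0,0],"roll":0,"gripper":0},{"translation":[-40,0,-30],"roll":0,"gripper":0},{"translation":[-40,20,-65],"roll":0,"gripper":30},{"translation":[-40,55,-75],"roll":0,"gripper":50},{"translation":[-30,95,-75],"roll":0,"gripper":50}]' 15
python3 -m creep '[{"translation":[5,41,0],"roll":0,"gripper":50},{"translation":[10,82,0],"roll":0,"gripper":50},{"translation":[15,123,0],"roll":0,"gripper":50},{"translation":[15,164,0],"roll":0,"gripper":50},{"translation":[15,205,0],"roll":0,"gripper":50}]' 15
python3 -m creep '[{"translation":[0,41,0],"roll":0,"gripper":50},{"translation":[0,82,0],"roll":0,"gripper":50},{"translation":[0,123,20],"roll":0,"gripper":50},{"translation":[0,164,50],"roll":0,"gripper":50},{"translation":[0,197,80],"roll":0,"gripper":50}]' 15
python3 - <<'E'
from h import *
np.set_printoptions(precision=4,suppress=True)
o,im=cam('wrist'); E=ext("wrist",o); print(o["position"],o["tool_rot"])
for b in blobs(im,"green",200)[:3]: print(b[0],b[2],atz(E,b[1],.0245))
E
```

```text
time: 32.5
position: [0.5358, 0.1358, 0.2088]
tool_rot: [1.0, 0.002, 0.006, -0.001]
ft_force: [0.4, 0.1, -0.8]
grip_width: 0.013
grip_force: 0.0
time: 32.92
position: [0.5506, -0.0732, 0.2055]
tool_rot: [1.0, -0.0, 0.003, 0.001]
ft_force: [-0.2, -0.2, -0.5]
grip_width: 0.0449
grip_force: 0.0
time: 33.33
position: [0.551, -0.2599, 0.1363]
tool_rot: [1.0, -0.001, 0.004, 0.003]
ft_force: [0.9, 1.2, 0.1]
grip_width: 0.0501
grip_force: 0.0
[ 0.551  -0.2599  0.1363] [ 1.     -0.0006  0.0045  0.0033]
977 [316, 192, 33, 38] [ 0.5455 -0.2672  0.0245]
```

Still where it was. I settle and re-measure once before grasping.

```bash
python3 -m creep '[{"translation":[-3,2,10],"roll":0,"gripper":50},{"translation":[-3,2,10],"roll":0,"gripper":50},{"translation":[-3,2,10],"roll":0,"gripper":50},{"translation":[-3,2,10],"roll":0,"gripper":50}]' 15
python3 - <<'E'
from h import *
np.set_printoptions(precision=4,suppress=True)
o,im=cam('wrist'); E=ext("wrist",o); print(o["position"],o["tool_rot"])
for b in blobs(im,"green",200)[:3]: print(b[0],b[2],atz(E,b[1],.0245))
E
```

```text
time: 33.72
position: [0.5462, -0.2564, 0.1256]
tool_rot: [1.0, 0.001, 0.001, 0.001]
ft_force: [-0.1, 0.9, 0.2]
grip_width: 0.0502
grip_force: 0.0
[ 0.5462 -0.2564  0.1256] [1.     0.0006 0.0011 0.0007]
1073 [321, 189, 35, 39] [ 0.5454 -0.2671  0.0245]
```

```bash
python3 -m creep '[{"translation":[-0.5,10.5,25],"roll":0,"gripper":50},{"translation":[-0.5,10.5,50],"roll":0,"gripper":50},{"translation":[-0.5,10.5,50],"roll":0,"gripper":50},{"translation":[-0.5,10.5,50],"roll":0,"gripper":50}]' 15
python3 - <<'E'
from h import *
np.set_printoptions(precision=4,suppress=True)
o,im=cam('wrist'); E=ext("wrist",o); print(o["position"],o["tool_rot"])
for b in blobs(im,"green",200)[:3]: print(b[0],b[2],atz(E,b[1],.0245))
E
```

```text
time: 34.1
position: [0.5445, -0.2664, 0.0744]
tool_rot: [1.0, 0.0, -0.001, -0.001]
ft_force: [-0.2, 0.3, -0.0]
grip_width: 0.05
grip_force: 0.0
[ 0.5445 -0.2664  0.0744] [ 1.      0.0005 -0.0007 -0.0006]
1711 [303, 207, 43, 50] [ 0.5452 -0.2671  0.0245]
```

```bash
python3 -m creep '[{"translation":[0.5,0.5,12],"roll":0,"gripper":50},{"translation":[0.5,0.5,24],"roll":0,"gripper":50},{"translation":[0.5,0.5,32],"roll":0,"gripper":50},{"translation":[0.5,0.5,34],"roll":0,"gripper":50},{"translation":[0.5,0.5,34],"roll":0,"gripper":50}]' 15
python3 -m creep '[{"translation":[0,0,0],"roll":0,"gripper":15},{"translation":[0,0,0],"roll":0,"gripper":15},{"translation":[0,0,0],"roll":0,"gripper":15},{"translation":[0,0,0],"roll":0,"gripper":15},{"translation":[0,0,0],"roll":0,"gripper":15}]' 15
python3 -m creep '[{"translation":[0,0,0],"roll":0,"gripper":15},{"translation":[0,0,0],"roll":0,"gripper":15},{"translation":[0,0,-10],"roll":0,"gripper":15},{"translation":[0,0,-45],"roll":0,"gripper":15},{"translation":[0,0,-85],"roll":0,"gripper":15}]' 15
```

```text
time: 34.57
position: [0.5445, -0.2678, 0.0392]
tool_rot: [1.0, -0.0, -0.001, -0.001]
ft_force: [-0.4, -0.5, 0.1]
grip_width: 0.0498
grip_force: 0.0
time: 34.98
position: [0.5454, -0.2684, 0.0407]
tool_rot: [1.0, -0.0, 0.0, 0.0]
ft_force: [0.2, -0.5, 1.0]
grip_width: 0.0255
grip_force: 15.0
time: 35.4
position: [0.5432, -0.267, 0.124]
tool_rot: [1.0, -0.0, -0.003, -0.002]
ft_force: [0.9, -1.6, -0.5]
grip_width: 0.0252
grip_force: 15.0
```

```bash
python3 -m creep '[{"translation":[-5,-20,-30],"roll":0,"gripper":15},{"translation":[-12,-60,-42],"roll":0,"gripper":15},{"translation":[-20,-100,-42],"roll":0,"gripper":15},{"translation":[-24,-140,-42],"roll":0,"gripper":15},{"translation":[-24,-180,-42],"roll":0,"gripper":15}]' 15
python3 -m creep '[{"translation":[0,-40,0],"roll":0,"gripper":15},{"translation":[0,-80,0],"roll":0,"gripper":15},{"translation":[0,-120,0],"roll":0,"gripper":15},{"translation":[0,-160,0],"roll":0,"gripper":15},{"translation":[0,-200,0],"roll":0,"gripper":15}]' 15
python3 -m creep '[{"translation":[0,-35,0],"roll":0,"gripper":15},{"translation":[0,-70,0],"roll":0,"gripper":15},{"translation":[0,-100,0],"roll":0,"gripper":15},{"translation":[0,-115,0],"roll":0,"gripper":15},{"translation":[0,-120,0],"roll":0,"gripper":15}]' 15
python3 -m creep '[{"translation":[0,0,0],"roll":0,"gripper":15},{"translation":[0,0,0],"roll":0,"gripper":15},{"translation":[0,0,0],"roll":0,"gripper":15}]' 15
```

```text
time: 35.82
position: [0.5198, -0.0867, 0.1684]
tool_rot: [1.0, -0.001, -0.0, 0.0]
ft_force: [0.8, 0.0, -0.8]
grip_width: 0.0253
grip_force: 15.0
time: 36.23
position: [0.5209, 0.1136, 0.168]
tool_rot: [1.0, -0.0, 0.0, 0.0]
ft_force: [0.9, 0.1, -0.8]
grip_width: 0.0252
grip_force: 15.0
time: 36.65
position: [0.5209, 0.2345, 0.1679]
tool_rot: [1.0, 0.002, 0.0, -0.0]
ft_force: [-0.9, -0.5, -0.4]
grip_width: 0.0259
grip_force: 15.0
time: 36.9
position: [0.5213, 0.2304, 0.1674]
tool_rot: [1.0, -0.001, -0.0, 0.0]
ft_force: [-0.7, -0.6, -1.0]
grip_width: 0.0253
grip_force: 15.0
```

```bash
python3 -m creep '[{"translation":[0,-3.5,25],"roll":0,"gripper":15},{"translation":[0,-3.5,45],"roll":0,"gripper":15},{"translation":[0,-3.5,60],"roll":0,"gripper":15},{"translation":[0,-3.5,70],"roll":0,"gripper":15},{"translation":[0,-3.5,77],"roll":0,"gripper":15}]' 15
python3 -m creep '[{"translation":[0,0,1],"roll":0,"gripper":15},{"translation":[0,0,2],"roll":0,"gripper":15},{"translation":[0,0,3],"roll":0,"gripper":15},{"translation":[0,0,4],"roll":0,"gripper":15},{"translation":[0,0,5],"roll":0,"gripper":15}]' 15
python3 -m creep '[{"translation":[0,0,0.5],"roll":0,"gripper":15},{"translation":[0,0,1],"roll":0,"gripper":15},{"translation":[0,0,1],"roll":0,"gripper":15}]' 15
```

```text
time: 37.32
position: [0.5211, 0.2338, 0.0892]
tool_rot: [1.0, -0.001, -0.001, 0.0]
ft_force: [0.6, 0.4, -1.3]
grip_width: 0.0254
grip_force: 15.0
time: 37.73
position: [0.5219, 0.2354, 0.086]
tool_rot: [1.0, -0.0, 0.001, -0.0]
ft_force: [-0.7, 0.6, -1.5]
grip_width: 0.0255
grip_force: 15.0
time: 37.98
position: [0.5215, 0.2354, 0.0847]
tool_rot: [1.0, -0.0, 0.0, -0.0]
ft_force: [-0.8, -0.5, 0.6]
grip_width: 0.0253
grip_force: 15.0
```

```bash
python3 -m creep '[{"translation":[0,0,0.5],"roll":0,"gripper":15},{"translation":[0,0,0.8],"roll":0,"gripper":15},{"translation":[0,0,0.8],"roll":0,"gripper":15}]' 15
python3 -m creep '[{"translation":[0,0,0],"roll":0,"gripper":36},{"translation":[0,0,0],"roll":0,"gripper":36},{"translation":[0,0,0],"roll":0,"gripper":36},{"translation":[0,0,-10],"roll":0,"gripper":36},{"translation":[0,0,-40],"roll":0,"gripper":36}]' 15
python3 -m creep '[{"translation":[0,0,-3],"roll":0,"gripper":0},{"translation":[0,0,-3],"roll":0,"gripper":0},{"translation":[0,0,-3],"roll":0,"gripper":0},{"translation":[0,0,-3],"roll":0,"gripper":0},{"translation":[0,0,-3],"roll":0,"gripper":0}]' 10
python3 - <<'E'
from h import *
o,im=cam('wrist'); print(o["position"],o["ft_force"],o["grip_width"]); cv2.imwrite('pics/w11.png',im)
E
```

```text
time: 38.23
position: [0.5216, 0.2354, 0.0845]
tool_rot: [1.0, -0.0, 0.0, -0.0]
ft_force: [-0.5, -0.4, 6.1]
grip_width: 0.0251
grip_force: 15.0
time: 38.65
position: [0.5184, 0.2344, 0.1206]
tool_rot: [1.0, -0.0, -0.005, 0.001]
ft_force: [-1.0, 0.5, -0.0]
grip_width: 0.0356
grip_force: 0.0
time: 39.07
position: [0.5206, 0.235, 0.1256]
tool_rot: [1.0, -0.0, -0.001, 0.0]
ft_force: [0.6, 0.2, -0.0]
grip_width: 0.0101
grip_force: 0.0
[0.52059107 0.23503616 0.12563777] [ 0.60299045  0.19166736 -0.04440819] 0.010077889768806768
```

View pics/w11.png

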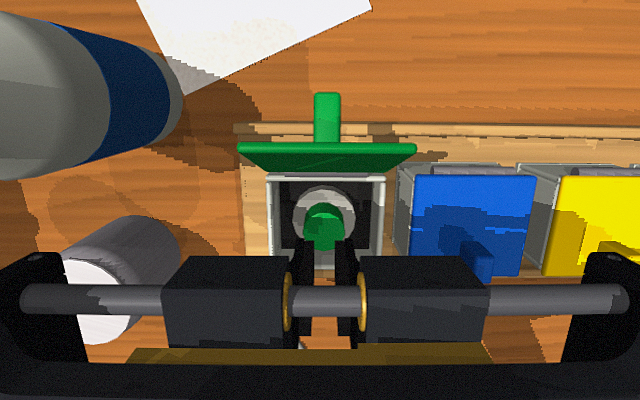

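The green puck stands upright and centred at (324,218), and the cap stands open behind it. Pressing it down.

```bash
python3 -m creep '[{"translation":[0,0,8],"roll":0,"gripper":0},{"translation":[0,0,16],"roll":0,"gripper":0},{"translation":[0,0,22],"roll":0,"gripper":0},{"translation":[0,0,25],"roll":0,"gripper":0},{"translation":[0,0,27],"roll":0,"gripper":0}]' 10
python3 -m creep '[{"translation":[0,0,1],"roll":0,"gripper":0},{"translation":[0,0,2],"roll":0,"gripper":0},{"translation":[0,0,3],"roll":0,"gripper":0},{"translation":[0,0,4],"roll":0,"gripper":0},{"translation":[0,0,5],"roll":0,"gripper":0}]' 10
python3 -m creep '[{"translation":[0,0,1],"roll":0,"gripper":0},{"translation":[0,0,2],"roll":0,"gripper":0},{"translation":[0,0,3],"roll":0,"gripper":0},{"translation":[0,0,4],"roll":0,"gripper":0},{"translation":[0,0,5],"roll":0,"gripper":0}]' 10
python3 -m creep '[{"translation":[0,0,1],"roll":0,"gripper":0},{"translation":[0,0,2],"roll":0,"gripper":0},{"translation":[0,0,3],"roll":0,"gripper":0},{"translation":[0,0,4],"roll":0,"gripper":0},{"translation":[0,0,5],"roll":0,"gripper":0}]' 10
python3 -m creep '[{"translation":[0,0,1],"roll":0,"gripper":0},{"translation":[0,0,2],"roll":0,"gripper":0},{"translation":[0,0,3],"roll":0,"gripper":0},{"translation":[0,0,3.5],"roll":0,"gripper":0},{"translation":[0,0,4],"roll":0,"gripper":0}]' 10
```

```text
time: 39.53
position: [0.5208, 0.2351, 0.0983]
tool_rot: [1.0, -0.0, -0.001, 0.0]
ft_force: [0.4, 0.3, 1.0]
grip_width: 0.0006
grip_force: 0.0
time: 39.95
position: [0.5215, 0.2353, 0.0958]
tool_rot: [1.0, -0.0, 0.0, -0.0]
ft_force: [-1.4, -0.3, 6.9]
grip_width: 0.0005
grip_force: 3.6
time: 40.37
position: [0.5215, 0.2353, 0.0909]
tool_rot: [1.0, -0.0, 0.0, -0.0]
ft_force: [-2.5, -1.1, 6.7]
grip_width: 0.0005
grip_force: 3.6
time: 40.78
position: [0.5215, 0.2353, 0.0859]
tool_rot: [1.0, -0.0, 0.0, -0.0]
ft_force: [-2.6, -0.0, 7.2]
grip_width: 0.0003
grip_force: 3.6
time: 41.2
position: [0.5215, 0.2353, 0.0819]
tool_rot: [1.0, -0.0, 0.0, -0.0]
ft_force: [-1.6, -0.4, 6.8]
grip_width: 0.0005
grip_force: 3.6
```

```bash
python3 -m creep '[{"translation":[0,0,0.7],"roll":0,"gripper":0},{"translation":[0,0,1.4],"roll":0,"gripper":0},{"translation":[0,0,2],"roll":0,"gripper":0},{"translation":[0,0,2],"roll":0,"gripper":0}]' 10
python3 -m creep '[{"translation":[0,0,0.6],"roll":0,"gripper":0},{"translation":[0,0,1.2],"roll":0,"gripper":0},{"translation":[0,0,1.5],"roll":0,"gripper":0},{"translation":[0,0,1.5],"roll":0,"gripper":0}]' 10
```

```text
time: 41.53
position: [0.5215, 0.2353, 0.0813]
tool_rot: [1.0, -0.0, 0.001, -0.0]
ft_force: [-3.3, -1.6, 16.0]
grip_width: 0.0005
grip_force: 8.0
time: 41.87
position: [0.5216, 0.2353, 0.0812]
tool_rot: [1.0, 0.0, 0.001, -0.0]
ft_force: [-6.8, -3.2, 24.6]
grip_width: 0.0005
grip_force: 12.4
```

Green is home as well (knob top z≈0.062). Now I close the green cap, shifted 8 mm away from the bottle.

```bash
python3 -m creep '[{"translation":[0,0,-10],"roll":0,"gripper":0},{"translation":[0,4,-40],"roll":0,"gripper":0},{"translation":[0,8,-80],"roll":0,"gripper":0},{"translation":[0,8,-115],"roll":0,"gripper":0},{"translation":[0,8,-115],"roll":0,"gripper":0}]' 10
python3 -m creep '[{"translation":[35,0,0],"roll":0,"gripper":0},{"translation":[70,0,0],"roll":0,"gripper":0},{"translation":[105,0,0],"roll":0,"gripper":0},{"translation":[108,0,25],"roll":0,"gripper":0},{"translation":[108,0,58],"roll":0,"gripper":0}]' 10
python3 -m creep '[{"translation":[-6,0,4],"roll":0,"gripper":0},{"translation":[-12,0,4],"roll":0,"gripper":0},{"translation":[-18,0,3],"roll":0,"gripper":0},{"translation":[-24,0,1],"roll":0,"gripper":0},{"translation":[-30,0,-1],"roll":0,"gripper":0}]' 10
python3 -m creep '[{"translation":[-7,0,-2],"roll":0,"gripper":0},{"translation":[-14,0,-3],"roll":0,"gripper":0},{"translation":[-21,0,-4],"roll":0,"gripper":0},{"translation":[-28,0,-4],"roll":0,"gripper":0},{"translation":[-35,0,-4],"roll":0,"gripper":0}]' 10
python3 -m creep '[{"translation":[-5,0,0],"roll":0,"gripper":0},{"translation":[-10,0,0],"roll":0,"gripper":0},{"translation":[-12,0,0],"roll":0,"gripper":0}]' 10
```

```text
time: 42.28
position: [0.5262, 0.2283, 0.1994]
tool_rot: [1.0, -0.0, 0.008, -0.002]
ft_force: [1.3, 0.4, 0.4]
grip_width: 0.0002
grip_force: 0.0
time: 42.7
position: [0.6354, 0.2275, 0.1368]
tool_rot: [1.0, -0.001, 0.006, -0.001]
ft_force: [-0.3, -0.4, -0.7]
grip_width: 0.0005
grip_force: 0.0
time: 43.12
position: [0.6016, 0.2273, 0.138]
tool_rot: [1.0, 0.0, 0.004, -0.0]
ft_force: [5.0, -2.1, 1.3]
grip_width: 0.0006
grip_force: 2.7
time: 43.53
position: [0.569, 0.2281, 0.1445]
tool_rot: [1.0, -0.0, 0.007, -0.001]
ft_force: [4.8, -0.4, 7.9]
grip_width: 0.0006
grip_force: 3.8
time: 43.78
position: [0.5543, 0.2282, 0.1434]
tool_rot: [1.0, -0.0, 0.004, -0.001]
ft_force: [2.8, -0.2, 4.2]
grip_width: 0.0004
grip_force: 2.6
```

```bash
python3 -m creep '[{"translation":[0,0,-20],"roll":0,"gripper":0},{"translation":[0,0,-45],"roll":0,"gripper":0},{"translation":[-40,0,-55],"roll":0,"gripper":0},{"translation":[-80,0,-55],"roll":0,"gripper":0},{"translation":[-80,0,-55],"roll":0,"gripper":0}]' 10
python3 - <<'E'
from h import *
o,im=cam('wrist'); E=ext("wrist",o); print(o["position"])
b=blobs(im,"green",500)[0]; print(b[2], "bottom row",b[2][1]+b[2][3])
for t in np.arange(.5,1.4,.1):
    P=R.from_euler("y",t).apply([[-.068,0,0],[-.068,0,.005],[-.059,0,.029],[0,0,.005]])+[.5555,.235,.066]
    print(round(t,1),[int(proj(E,p)[1]) for p in P],P.round(3)[:,[0,2]].tolist())
E
```

```text
time: 44.2
position: [0.4591, 0.2263, 0.1941]
tool_rot: [1.0, 0.001, -0.008, 0.001]
ft_force: [-3.0, -1.0, -1.4]
grip_width: 0.0006
grip_force: 0.0
[0.4590967  0.22628091 0.19414778]
[253, 64, 117, 75] bottom row 139
0.5 [157, 155, 129, 65] [[0.496, 0.099], [0.498, 0.103], [0.518, 0.12], [0.558, 0.07]]
0.6 [153, 150, 120, 65] [[0.499, 0.104], [0.502, 0.109], [0.523, 0.123], [0.558, 0.07]]
0.7 [149, 145, 110, 64] [[0.503, 0.11], [0.507, 0.114], [0.529, 0.126], [0.559, 0.07]]
0.8 [143, 138, 100, 64] [[0.508, 0.115], [0.512, 0.118], [0.535, 0.129], [0.559, 0.069]]
0.9 [136, 130, 89, 63] [[0.513, 0.119], [0.517, 0.122], [0.542, 0.13], [0.559, 0.069]]
1.0 [127, 121, 77, 63] [[0.519, 0.123], [0.523, 0.126], [0.548, 0.131], [0.56, 0.069]]
1.1 [118, 111, 64, 62] [[0.525, 0.127], [0.529, 0.129], [0.555, 0.132], [0.56, 0.068]]
1.2 [108, 99, 52, 62] [[0.531, 0.129], [0.536, 0.131], [0.561, 0.131], [0.56, 0.068]]
1.3 [96, 87, 39, 62] [[0.537, 0.132], [0.542, 0.133], [0.568, 0.131], [0.56, 0.067]]
```

```bash
python3 -m creep '[{"translation":[15,-3,0],"roll":0,"gripper":0},{"translation":[32,-3,10],"roll":0,"gripper":0},{"translation":[35,-3,30],"roll":0,"gripper":0},{"translation":[35,-3,40],"roll":0,"gripper":0},{"translation":[35,-3,40],"roll":0,"gripper":0}]' 10
python3 -m creep '[{"translation":[0,0,0],"roll":0,"gripper":0},{"translation":[0,0,0],"roll":0,"gripper":0}]' 10
```

```text
time: 44.67
position: [0.5054, 0.2299, 0.1525]
tool_rot: [1.0, -0.0, -0.003, 0.0]
ft_force: [-1.2, 0.0, 0.1]
grip_width: 0.0003
grip_force: 0.0
time: 44.83
position: [0.5071, 0.2304, 0.1547]
tool_rot: [1.0, -0.0, 0.0, -0.0]
ft_force: [0.7, -0.8, 0.5]
grip_width: 0.0001
grip_force: 0.0
```

```bash
python3 -m creep '[{"translation":[0,0,6],"roll":0,"gripper":0},{"translation":[-1,0,11],"roll":0,"gripper":0},{"translation":[-2,0,15],"roll":0,"gripper":0},{"translation":[-4,0,19],"roll":0,"gripper":0},{"translation":[-6,0,23],"roll":0,"gripper":0}]' 10
python3 -m creep '[{"translation":[-2,0,4],"roll":0,"gripper":0},{"translation":[-4,0,8],"roll":0,"gripper":0},{"translation":[-6,0,12],"roll":0,"gripper":0},{"translation":[-8,0,16],"roll":0,"gripper":0},{"translation":[-10,0,19],"roll":0,"gripper":0}]' 10
python3 -m creep '[{"translation":[-5,0,-10],"roll":0,"gripper":0},{"translation":[-5,0,-30],"roll":0,"gripper":0},{"translation":[0,0,-35],"roll":0,"gripper":0},{"translation":[10,0,-35],"roll":0,"gripper":0},{"translation":[10,0,-35],"roll":0,"gripper":0}]' 10
python3 -m creep '[{"translation":[0,0,0],"roll":0,"gripper":0},{"translation":[0,0,0],"roll":0,"gripper":0}]' 10
```

```text
time: 45.25
position: [0.4981, 0.2302, 0.1314]
tool_rot: [1.0, -0.0, -0.004, 0.0]
ft_force: [-8.9, 0.9, 12.9]
grip_width: 0.0004
grip_force: 7.3
time: 45.67
position: [0.4851, 0.2302, 0.1113]
tool_rot: [1.0, -0.0, -0.006, 0.001]
ft_force: [-8.2, 1.1, 6.7]
grip_width: 0.0004
grip_force: 5.3
time: 46.08
position: [0.5052, 0.2305, 0.1479]
tool_rot: [1.0, -0.0, 0.003, -0.001]
ft_force: [0.7, 0.6, 0.4]
grip_width: 0.0006
grip_force: 0.0
time: 46.25
position: [0.5012, 0.23, 0.1462]
tool_rot: [1.0, -0.0, -0.001, 0.0]
ft_force: [0.1, -0.4, 0.8]
grip_width: 0.0005
grip_force: 0.0
```

```bash
python3 -m creep '[{"translation":[7,-4,5],"roll":0,"gripper":0},{"translation":[7,-4,11],"roll":0,"gripper":0},{"translation":[7,-4,16],"roll":0,"gripper":0},{"translation":[6,-4,20],"roll":0,"gripper":0},{"translation":[5,-4,24],"roll":0,"gripper":0}]' 10
python3 -m creep '[{"translation":[-1,0,2],"roll":0,"gripper":0},{"translation":[-2,0,4],"roll":0,"gripper":0},{"translation":[-3,0,6],"roll":0,"gripper":0},{"translation":[-3,0,8],"roll":0,"gripper":0},{"translation":[-3,0,9],"roll":0,"gripper":0}]' 10
python3 -m creep '[{"translation":[0,0,0.7],"roll":0,"gripper":0},{"translation":[0,0,1.4],"roll":0,"gripper":0},{"translation":[0,0,2],"roll":0,"gripper":0},{"translation":[0,0,2],"roll":0,"gripper":0}]' 10
```

```text
time: 46.67
position: [0.5026, 0.2343, 0.1223]
tool_rot: [1.0, -0.0, -0.004, 0.0]
ft_force: [-6.8, 1.8, 8.3]
grip_width: 0.0004
grip_force: 4.2
time: 47.08
position: [0.4998, 0.2342, 0.1143]
tool_rot: [1.0, -0.0, -0.004, 0.0]
ft_force: [-7.9, -0.5, 20.5]
grip_width: 0.0006
grip_force: 10.3
time: 47.42
position: [0.4997, 0.2342, 0.114]
tool_rot: [1.0, 0.0, -0.004, 0.0]
ft_force: [-8.9, -0.1, 24.2]
grip_width: 0.0006
grip_force: 12.1
```

Shut. A little more push, then I retreat up and forward, and check all caps with the fit and a last picture.

```bash
python3 -m creep '[{"translation":[0,0,0.6],"roll":0,"gripper":0},{"translation":[0,0,1.2],"roll":0,"gripper":0},{"translation":[0,0,1.2],"roll":0,"gripper":0},{"translation":[0,0,-15],"roll":0,"gripper":0},{"translation":[0,0,-50],"roll":0,"gripper":0}]' 10
python3 -m creep '[{"translation":[-20,35,-20],"roll":0,"gripper":0},{"translation":[-40,70,-40],"roll":0,"gripper":0},{"translation":[-65,105,-60],"roll":0,"gripper":0},{"translation":[-75,135,-90],"roll":0,"gripper":0},{"translation":[-75,150,-125],"roll":0,"gripper":0}]' 10
python3 -m creep '[{"translation":[0,0,0],"roll":0,"gripper":0},{"translation":[0,0,0],"roll":0,"gripper":0},{"translation":[0,0,0],"roll":0,"gripper":0}]' 10
cat > chk.py <<'E'
from h import *
import fit
o,im=cam("wrist"); E=ext("wrist",o); print("pos",o["position"])
fit.obs[:]=[]
for i,c in enumerate(fit.order):
    l,t,w,h=blobs(im,c,3000)[0][2]; fit.obs.append((E,i,np.array([l,t,l+w,t+h])-.5))
for a in(0,.1,.2): print(a,np.abs(fit.res([.5208,.0994,-.0049,.066]+[a]*4)).reshape(-1,4).round(1).tolist())
v=im[0:200,100:500]; v=cv2.resize(v,(800,400),interpolation=cv2.INTER_CUBIC)
for i in range(4):
    P=R.from_euler("z",-.0049).apply(fit.bx+[.034,(i-1.5)*.09,0])+[.5208,.0994,.066]
    u=[((proj(E,q)-[100,0]+.5)*2).astype(int).tolist() for q in P]
    for k in(0,8):
        for m in range(8):
            for n in range(m):
                if bin(m^n).count("1")==1: cv2.line(v,u[k+m],u[k+n],(255,0,255),1)
s=viewer.camera("scene")[130:250,220:400]; s=cv2.resize(s,(300,200),interpolation=cv2.INTER_CUBIC)
t=viewer.camera("top")[110:310,170:450]
p=np.zeros((600,800,3),np.uint8); p[:400]=v; p[400:,:300]=s; p[400:,300:580]=t; cv2.imwrite("pics/end.png",p)
E
python3 chk.py|grep -A5 pos
```

```text
time: 47.83
position: [0.4999, 0.2335, 0.1591]
tool_rot: [1.0, -0.0, -0.005, 0.001]
ft_force: [-0.1, 0.4, -0.2]
grip_width: 0.0006
grip_force: 0.0
time: 48.25
position: [0.4236, 0.0871, 0.2777]
tool_rot: [1.0, -0.0, -0.005, 0.0]
ft_force: [0.3, 0.2, 0.6]
grip_width: 0.0003
grip_force: 0.0
time: 48.5
position: [0.4285, 0.0885, 0.279]
tool_rot: [1.0, -0.0, -0.0, -0.0]
ft_force: [0.9, 0.5, 0.5]
grip_width: 0.0004
grip_force: 0.0
pos [0.4285 0.0885 0.279 ]
0 [[1.3, 0.1, 0.1, 0.0], [0.1, 0.3, 0.2, 0.0], [1.5, 0.2, 0.4, 0.5], [0.7, 0.4, 1.0, 0.5]]
0.1 [[0.3, 0.4, 0.1, 0.2], [0.0, 0.3, 0.3, 0.2], [1.5, 0.3, 0.0, 0.3], [0.8, 0.2, 1.1, 0.3]]
0.2 [[2.1, 1.0, 0.0, 0.8], [0.0, 0.8, 0.3, 0.8], [1.6, 0.9, 0.4, 0.4], [0.8, 0.7, 3.3, 0.3]]
```

View pics/end.png

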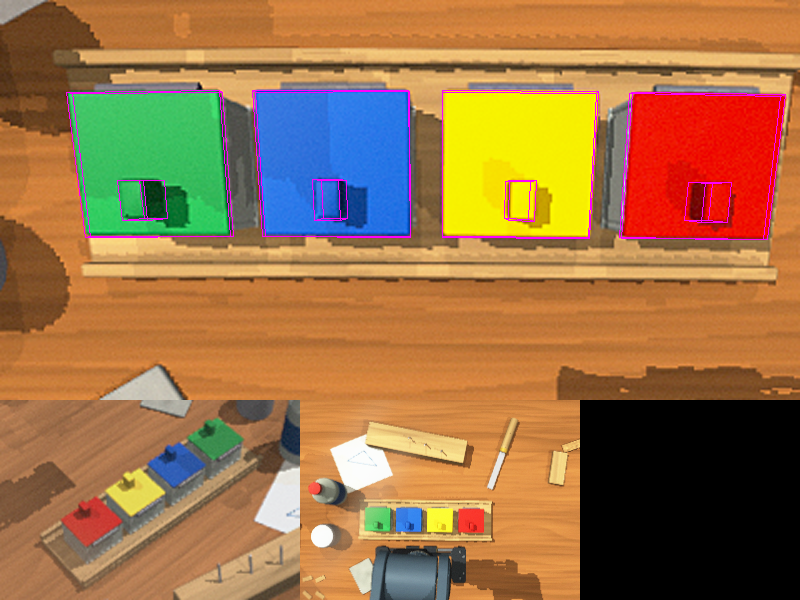

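All four caps match the closed wireframe, fins included: green (130,200), blue (328,200), yellow (520,200), red (707,203). The pucks are gone from the bench and the bystanders are where they were.

```bash
python3 -c "
from rig import hand_in
print(hand_in())"
```

```text
the job is handed in; nothing more can be done
None
```

The red and green pucks, the only two on the bench, were each pressed home in the tub of their colour, all four caps are pressed shut and match the closed position in the last picture, the other objects look unmoved, and the job is handed in (no verdict returned).

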